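Build up a splined shaft at the spares counter

TASK

Slide the splined cog, hub upwards, over the upright shaft, turning it so that its one wide groove finds the shaft's one wide spline, until it sits fully home on the shoulder; then slide the sleeve whose bore fits the shaft down onto the cog's hub. Lower both parts under control all the way rather than letting them fall, let go, and leave the narrow sleeve, bottle, yellow bin and small gear where they stand.

Things in the scene. Friction and masses are not known exactly. Their poses are not given: they have to be found in the camera images.
- stand: Fixed stand, place and yaw vary: grey base plate 150 (x) by 110 (y) by 14 mm, an upright steel shaft in its middle. Origin: centre of the plate's underside, on the table; z up along the shaft. Two upright studs, 10 mm in diameter, tops 72 mm above the table, stand 54 mm from the shaft axis along +x and -x and keep fingers out on those sides; +y and -y are free.
- seat (a point): Point on the shaft axis at its round shoulder (56 mm diameter), 40 mm above the table; axes as the stand's. The cog's underside comes to rest here. For 16 mm above it four splines stand out to 16 mm from the axis: the wide one, 8 mm wide, towards the stand's +x, and three 4 mm wide towards +y, -x and -y. Above them the shaft is plain.
- shaft_top (a point): Top of the shaft, on its axis, 58 mm above the seat. The shaft is 24 mm in diameter; its last 5 mm taper to 18 mm at the top.
- cog: Loose steel cog, 0.2-0.42 kg, hub up in a tray pocket. Origin: centre of its underside, on the bore axis; z up. Flange 68 mm over the teeth, 10 mm thick; round hub, 44 mm diameter, up to 26 mm above the underside (grip it there). Through bore 26.4 mm with grooves out to 17.5 mm radius: one 10.5 mm wide towards its +x (small dark mark on the flange beyond it), three 6.5 mm wide towards +y, -x, -y.
- cog_groove (a point): Mouth of the cog's wide groove, on the hub's top, 15 mm from the bore axis towards the cog's +x, 26 mm above the underside. The cog goes over the splines only when its +x points along the stand's +x within about 0.07 rad; otherwise it stops on the splines, 16 mm above the seat.
- sleeve: Loose plain aluminium sleeve, the one that fits: 44 mm outside diameter, 26.4 mm bore, 24 mm high, about 0.18 kg (varies), standing on end in a pocket of the tray. Origin: centre of its underside; z up. Home, its underside lies on the cog's hub, 26 mm above the seat. Either end may be up.
- sleeve_mid (a point): Centre of the fitting sleeve, 12 mm above its underside; home, it lies 38 mm above the seat.
- tray: Fixed blue tray, 110 (x) by 310 (y) mm, walls 14 mm high and 4 mm thick, with three pockets side by side along its y, centres about 102 mm apart. Origin: centre of its underside, on the table; parts lie on its floor, 4 mm above the table. Cog and both sleeves lie in the pockets in any order; tray and stand may change sides.
- narrow_sleeve: Bystander: aluminium sleeve too narrow for the shaft, 34 mm outside diameter, 16 mm bore, 24 mm high, in a pocket of the tray. Origin: centre of its underside. Leave alone.
- oil_bottle: Bystander: white bottle, 54 mm in diameter and 150 mm high, standing loose just beyond the tray. Origin: centre of its underside. Leave alone.
- pick_bin: Bystander: loose yellow picking bin, 100 by 130 mm and 65 mm high, on the robot's side of the stand. Origin: centre of its underside. Leave alone.
- small_gear: Bystander: small solid gear, 50 mm in diameter over its teeth and 12 mm thick, lying beyond the stand. Origin: centre of its underside. Leave alone.
Not all that is in view belongs to the job. There is more than one size of the stand; the one meant has the size given above. What is shaped like the sleeve but purple is not meant.

How it is judged:
On the way, in this order (a step that is already met when the one before it is completed fails the run):
1. the cog sits home on the shoulder, splines engaged (horizontal distance between cog and seat below 0.0035 m and z of cog in the frame of seat between -0.003 and 0.003 m and angle between cog's own z axis and vertical below 0.08 rad and angle between the x axis of cog and the x axis of stand, either way round below 0.15 rad), for 0.2 s.
2. the fitting sleeve sits on the cog's hub (horizontal distance between sleeve_mid and seat below 0.0035 m and z of sleeve_mid in the frame of seat between 0.035 and 0.041 m), for 0.2 s.
At the end, for the whole second after the job is handed in: Cog hub up on the shaft, underside within 3 mm of the shoulder and 3.5 mm of the axis, wide groove on the wide spline, tilt under 0.08 rad; fitting sleeve on its hub, centre 35 to 41 mm above the seat and within 3.5 mm of the axis; both released and at rest (all of step 1 and all of step 2 and linear speed of each of cog, sleeve below 0.02 m/s); the robot touches nothing.
It fails at once if the narrow sleeve or the small gear is moved more than 30 mm or tipped over (distance of any of narrow_sleeve, small_gear from where it was at the start of the episode above 0.03 m or angle between any of narrow_sleeve, small_gear's own z axis and vertical above 0.35 rad).
It fails at once if the bottle or the yellow bin is moved more than 30 mm or tipped over (distance of any of oil_bottle, pick_bin from where it was at the start of the episode above 0.03 m or angle between any of oil_bottle, pick_bin's own z axis and vertical above 0.35 rad).
It fails at once if the cog is let fall onto or down the shaft (over the shaft, out of the fingers, faster than 0.4 m/s) (horizontal distance between cog and seat below 0.02 m and linear speed of cog above 0.4 m/s and contact force between the fingers and cog below 0.05 N).
It fails at once if the sleeve is let fall onto or down the shaft (over the shaft, out of the fingers, faster than 0.4 m/s) (horizontal distance between sleeve_mid and seat below 0.02 m and linear speed of sleeve above 0.4 m/s and contact force between the fingers and sleeve below 0.05 N).
It also fails if it takes over 72 s, if anything falls off the work surface, if the arm or the gripper's body presses on something with over 40 N, if the wrist force passes 120 N, or if a joint passes its speed limit or range.

ROBOT

A 6-joint arm with a two-finger parallel gripper is mounted at the origin on the work surface. World frame = base frame: x ahead of the robot, y to its left, z up, the work surface at z = 0. Lengths are in m, angles in rad, forces in N, time in s.
With the tool pointing down it reaches from about 0.375 to 0.9 m from the base axis. Payload 3.1 kg.
Tool frame: the origin (TCP) lies at the very end of the fingers, on their centre line; the grasp point (between the pads) lies 19 mm behind it; y points along the fingers, x is the direction in which the jaws open and shut, and the axes are right-handed (so a half turn about y gives the same grasp; the last joint's range is limited). The gripper opens to 87 mm and grips with 3 to 60 N. Pads are 19 mm wide; open, the fingers measure 117 mm over their backs; the gripper's body (75 mm by 190 mm) begins 51 mm behind the grasp point.
Start: joints at [1.107, 0.527, 1.433, -0, 1.181, -0.178], TCP at [0.176, 0.6, 0.223] pointing down, gripper open.
Joint ranges: [-3.08, 3.08], [-0.75, 2.2], [0.22, 2.44], [-1.43, 4.57], [0, 2.65], [-2.85, 2.85]. Speed limits (rad/s): [2.79, 2.79, 3.14, 3.14, 3.14, 3.14].

INTERFACE

Orientations are given as a unit quaternion [x, y, z, w].
In Python, from rig import robot gives the robot as it stands.
- The arm moves only by the shell command python3 -m creep 'ROWS' [FORCE]. ROWS is JSON, a list of rows, each a list of 3 entries, a list of its own where there are three numbers: the shift along the tool's x, y, z in mm, then the turn about the tool's y in rad, then the opening, from 0 (shut) to 1 (fully open). A call has 1 to 8 rows; each row shifts and turns the commanded pose from where the row before left it, along the tool's axes as they then stand; what a row does not reach is not made up. A row lasts 1/10 s, in which the tool goes at most 50 mm and 8.59 degrees, less where a joint would pass 70% of its speed; a pose out of reach is approached as far as the arm can. A call with a gripper value outside its range is refused whole. The fingers move at their own pace and stop on an object; FORCE is the grip in N (left out, the last holds). Time passes only in rows, so rows that do not move let the fingers close. It gives the time, the measured TCP pose, the force and the opening at its end, in the units of the state.
- robot.get_obs(): the state, without advancing time (a new reading comes with each control period).
- robot.camera(name): name is "scene" or "top" or "wrist"; returns a dict with "pixels" (420x560x3 uint8, red, green, blue), "fx", "fy", "cx", "cy" (pixels), "position" and "rotation" of the camera in the world. Camera axes: x right, y up, looking along -z (the intrinsics and any distortion apply to the point x, -y, -z); pixel columns grow to the right and rows downward; lengths in m; the calibration is good to about 2 mm. The wrist camera is an equidistant fisheye: a pixel r from the principal point sees the ray r / f radians off the axis. A picture is of the moment at which its call begins. There is no depth.
- robot.hand_in(): hands the job in, once; it reports no verdict.
The state is a dict: "time": time; "q": joint angles; "joint_velocities": joint speeds; "joint_torque": joint torques, N m; "position": TCP position; "tool_rot": TCP orientation; "ft_force": force on the tool from outside, world axes, zero at the start; "moment": the same for the moment, N m; "grip_width": finger opening in m.
Only numpy, scipy, OpenCV 4.12 (cv2) and the standard library are available. Lean on these libraries where they do the work, as an engineer would, in place of code of your own. Each camera call takes 0.05 s, during which the arm holds its last target.

## Working session

There is one attempt and no reset: what is moved stays moved. The work goes in short steps, Python scripts to look and compute and a shell command to move; the robot and the scene stay as the last step left them, time stands still between calls to the robot, and variables do not carry over. Pictures are saved under pics/ and viewed, and the job is handed in when it is done.

```bash
ls; mkdir -p pics; python3 - <<'E'
from rig import robot
import cv2
o=robot.get_obs()
for k,v in o.items(): print(k,v)
for n in ["scene","top","wrist"]:
    c=robot.camera(n)
    cv2.imwrite(f"pics/a_{n}.png",c["pixels"][:,:,::-1])
    print(n,{k:v for k,v in c.items() if k!="pixels"})
E
```

```text
pics
time 0.0
q [ 1.10748549e+00  5.28467876e-01  1.43391557e+00 -2.71546602e-05
  1.18137038e+00 -1.78479173e-01]
joint_velocities [ 0.00106505  0.00162509 -0.00037772 -0.00043167  0.00036721  0.00021258]
joint_torque [ 1.22717365e-04 -4.40046358e+01 -1.76588881e+01  6.32461673e-02
  5.81334648e-02 -1.62320016e-04]
position [0.17525546 0.5991599  0.22156636]
tool_rot [ 0.56625316  0.42329407 -0.42465238 -0.56555269]
ft_force [-0.86649162  0.48656772  0.96019641]
moment [-0.02263815 -0.03779164  0.01217192]
grip_width 0.08732187358649197
scene {'fx': 390.0241502404316, 'fy': 390.0241502404316, 'cx': 281.7547933764647, 'cy': 211.7320805057953, 'position': array([1.03901509, 0.38282968, 0.7340464 ]), 'rotation': array([0.16054545, 0.37906039, 0.82978551, 0.37682143])}
top {'fx': 393.20926389199434, 'fy': 393.20926389199434, 'cx': 271.08150535994434, 'cy': 214.4719513192234, 'position': array([ 0.50173778, -0.10910507,  1.06818653]), 'rotation': array([-0.02696507,  0.01031783,  0.70900026, -0.70461696])}
wrist {'fx': 325.19226210127806, 'fy': 325.19226210127806, 'cx': 271.64218277170534, 'cy': 203.6566109441753, 'position': array([0.10221639, 0.62054184, 0.38457234]), 'rotation': array([-0.11484821, -0.08525726,  0.59315451,  0.79228077])}
```

View pics/a_scene.png

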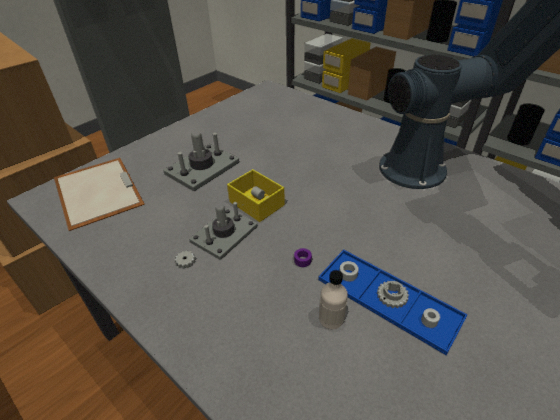

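View pics/a_top.png

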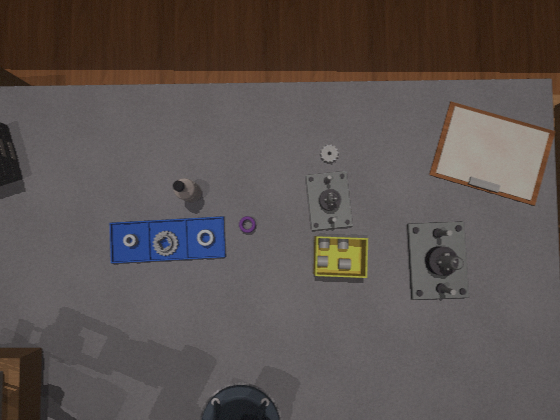

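View pics/a_wrist.png

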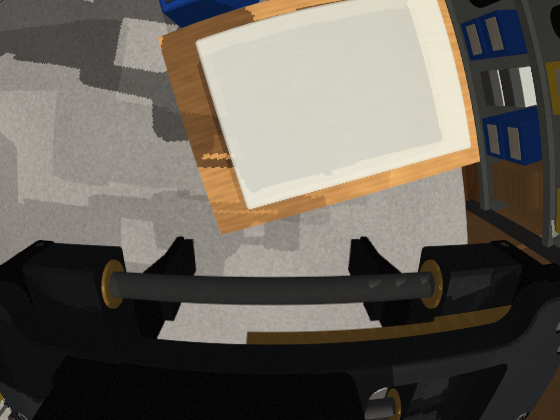

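The scene image shows the tray with the fitting sleeve (348,271), cog (393,293) and narrow sleeve (431,317). The bottle is at (333,300) and the small stand at (223,228), beside the bin. In the top image the small stand is at (331,200), about 57x44 px, which matches 150x110 mm. The tray is at (167,241) and the large decoy stand at (438,260).

Next I'll write helpers and zoom in.

```bash
cat > h.py <<'E'
import numpy as np, cv2, pickle
from scipy.spatial.transform import Rotation as R
from rig import robot
def ray(c,u,v,fish=False):
    x=(u-c["cx"])/c["fx"]; y=(v-c["cy"])/c["fy"]
    if fish:
        r=np.hypot(x,y); s=np.sin(r)/max(r,1e-9); d=np.array([x*s,-y*s,-np.cos(r)])
    else: d=np.array([x,-y,-1.])
    d/=np.linalg.norm(d)
    return np.array(c["position"]),R.from_quat(c["rotation"]).apply(d)
def at(c,u,v,z,fish=False):
    p,d=ray(c,u,v,fish); return p+d*(z-p[2])/d[2]
def proj(c,P,fish=False):
    P=np.atleast_2d(P); q=R.from_quat(c["rotation"]).inv().apply(P-c["position"])
    x,y,z=q[:,0],-q[:,1],-q[:,2]
    if fish:
        r=np.hypot(x,y); th=np.arctan2(r,z); s=th/np.maximum(r,1e-9); x,y=x*s,y*s
    else: x,y=x/z,y/z
    return np.c_[c["fx"]*x+c["cx"],c["fy"]*y+c["cy"]]
def tri(rs):
    A=0;b=0
    for p,d in rs:
        M=np.eye(3)-np.outer(d,d); A=A+M; b=b+M@p
    X=np.linalg.solve(A,b); return X,[np.linalg.norm((np.eye(3)-np.outer(d,d))@(X-p)) for p,d in rs]
def snap(n,tag):
    c=robot.camera(n); pickle.dump(c,open(f"pics/{tag}.pkl","wb")); cv2.imwrite(f"pics/{tag}.png",c["pixels"][:,:,::-1]); return c
def load(tag): return pickle.load(open(f"pics/{tag}.pkl","rb"))
def crop(tag,u0,v0,u1,v1,s,out):
    im=load(tag)["pixels"][v0:v1,u0:u1,::-1]
    cv2.imwrite(f"pics/{out}.png",cv2.resize(im,None,fx=s,fy=s,interpolation=cv2.INTER_CUBIC))
def tool():
    o=robot.get_obs(); return np.array(o["position"]),R.from_quat(o["tool_rot"]).as_matrix()
def go(x,y,z,axx=None):
    "shift mm in tool axes to reach xyz; turn so that tool x lies (mod pi) along world yaw axx"
    p,M=tool(); d=M.T@(np.array([x,y,z])-p)*1000; print("pos",p.round(4),"xdir",M[:,0].round(3),"ydir",M[:,1].round(3)); print("shift mm",d.round(1))
    if axx is not None:
        a=np.arctan2(M[1,0],M[0,0]); e=axx-a; e=(e+np.pi/2)%np.pi-np.pi/2
        # tool y is down => positive turn about tool y lowers world yaw
        print("yaw x now",a.round(3),"turn about y",(-e if M[2,1]<0 else e).round(3),"rad")
E
python3 - <<'E'
from h import *
snap("top","t0"); snap("scene","s0")
crop("t0",290,140,380,290,4,"t0stand"); crop("t0",100,170,260,280,5,"t0tray")
crop("s0",180,190,290,270,7,"s0stand"); crop("s0",310,240,470,350,5,"s0tray")
p,M=tool(); print(M.round(3)); c=robot.camera("wrist"); print(R.from_quat(c["rotation"]).as_matrix().round(3), M.T@(c["position"]-p))
E
```

```text
[[ 0.281 -0.    -0.96 ]
 [ 0.96  -0.001  0.281]
 [-0.001 -1.     0.   ]]
[[ 0.282 -0.92  -0.272]
 [ 0.959  0.27   0.08 ]
 [-0.    -0.283  0.959]] [-0.00039504 -0.16287081  0.07616837]
```

View pics/t0stand.png

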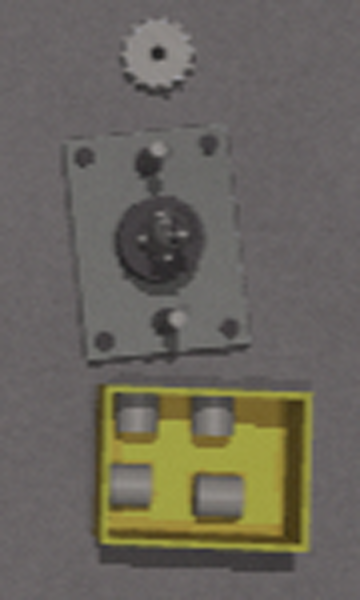

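View pics/t0tray.png

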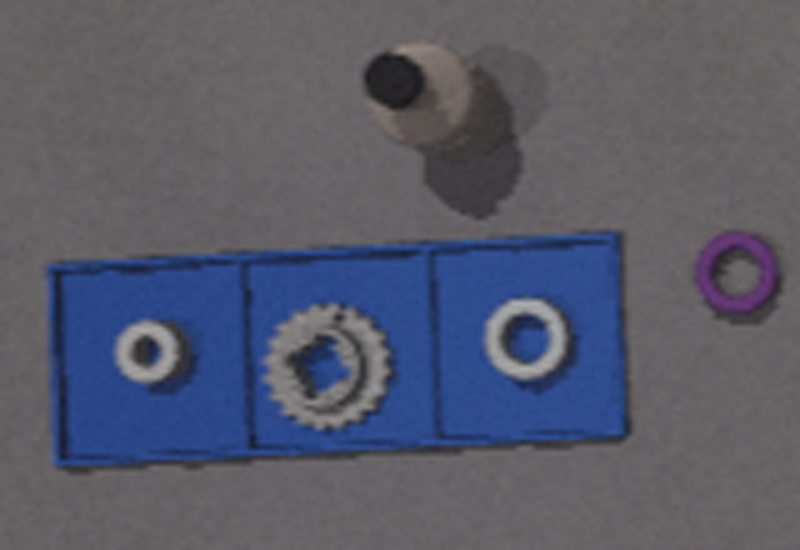

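View pics/s0stand.png

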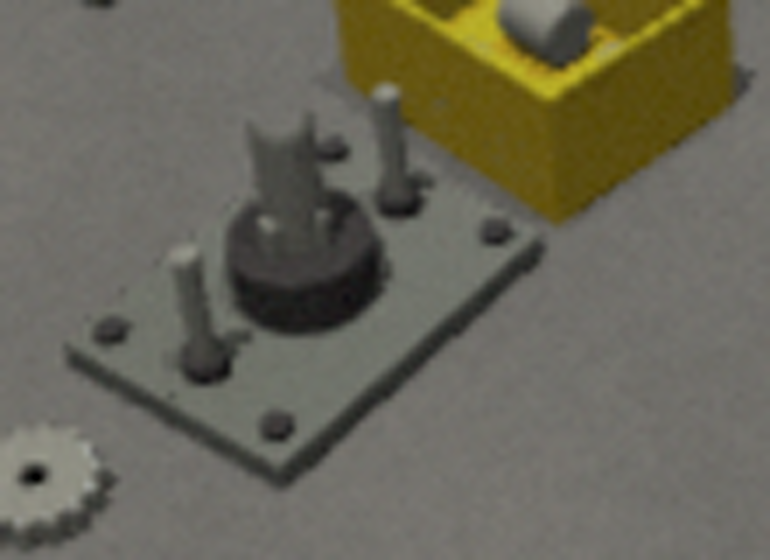

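View pics/s0tray.png

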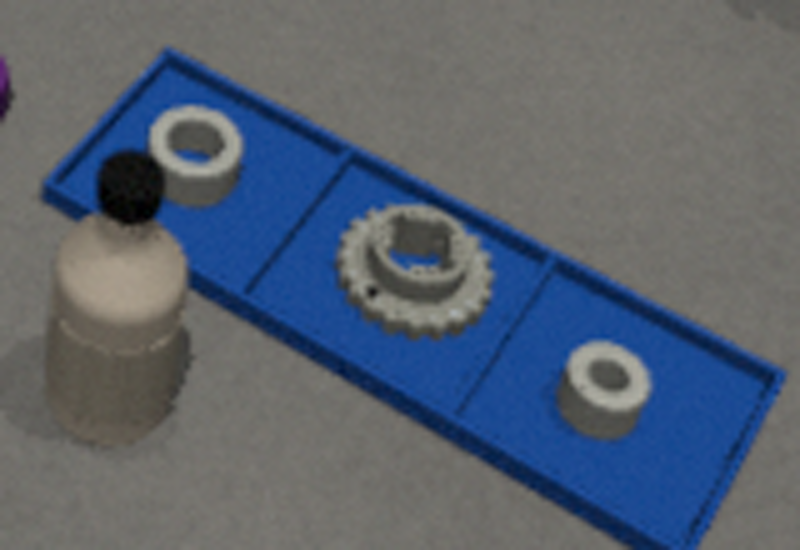

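```bash
python3 - <<'E'
from h import *
t=load("t0"); s=load("s0")
def T(u,v): return ray(t,u,v)
def S(u,v): return ray(s,u,v)
T1=lambda x,y,u0,v0,k:(u0+(x+.5)/k-.5, v0+(y+.5)/k-.5)
tt=lambda x,y:T1(x,y,100,170,5); ts=lambda x,y:T1(x,y,290,140,4); st=lambda x,y:T1(x,y,310,240,5); ss=lambda x,y:T1(x,y,180,190,7)
def b(n,a,c): print(n,*[np.round(q,4) for q in tri([T(*a),S(*c)])])
b("sleeve top",tt(527,339),st(196,134)); b("narrow top",tt(148,352),st(605,369)); b("cog mark",tt(340,315),st(372,291))
b("cog hubtop",tt(330,368),st(419,241))
b("stud +",ts(159,149),ss(185,252)); b("stud -",ts(178,318),ss(386,91)); 
b("corner",ts(88,362),ss(545,240)); 
print("cog hub top",at(t,*tt(330,368),.03), "bottle top", at(t,*tt(392,80),.15))
E
```

```text
sleeve top [0.4965 0.0908 0.0324] [0.0009 0.0009]
narrow top [0.4911 0.2923 0.032 ] [0.0002 0.0002]
cog mark [0.5098 0.1946 0.0177] [0.001 0.001]
cog hubtop [0.4809 0.1981 0.0275] [0.0023 0.0023]
stud + [ 0.6483 -0.2338  0.0737] [0.0008 0.0008]
stud - [ 0.541  -0.2444  0.0735] [0.0007 0.0007]
corner [ 0.5143 -0.1924  0.009 ] [0.0009 0.0009]
cog hub top [0.4822578 0.1953653 0.03     ] bottle top [0.62005083 0.13186856 0.15      ]
```

```bash
python3 - <<'E'
from h import *
go(.4815,.197,.13,1.48)
E
```

```text
pos [0.1755 0.5996 0.2222] xdir [ 0.281  0.96  -0.001] ydir [-0.    -0.001 -1.   ]
shift mm [-300.3   92.4 -406.8]
yaw x now 1.286 turn about y -0.194 rad
```

```bash
python3 -m creep '[[[-25,5,-34],0,1],[[-25,7,-34],0,1],[[-25,8,-34],0,1],[[-25,8,-34],0,1],[[-25,8,-34],0,1],[[-25,8,-34],0,1],[[-25,8,-34],0,1],[[-25,8,-34],0,1]]' 20; python3 -m creep '[[[-25,8,-34],0,1],[[-25,8,-34],0,1],[[-25,8,-34],0,1],[[-20,6,-28],0,1],[[-5,2,-7],-0.1,1],[[0,0,0],-0.09,1],[[0,0,0],0,1]]'
python3 - <<'E'
from h import *
go(.4815,.197,.13,1.48)
snap("wrist","w1")
E
```

```text
time: 1.1
position: [0.3814, 0.3301, 0.1625]
tool_rot: [0.566, 0.424, -0.424, -0.566]
ft_force: [1.2, 0.6, 0.1]
grip_width: 0.0872
time: 1.8
position: [0.4842, 0.1964, 0.1304]
tool_rot: [-0.523, -0.475, 0.475, 0.524]
ft_force: [-0.4, -0.1, -0.5]
grip_width: 0.0866
pos [0.4842 0.1964 0.1304] xdir [0.096 0.995 0.   ] ydir [-0.  0. -1.]
shift mm [0.4 0.4 2.8]
yaw x now 1.474 turn about y -0.006 rad
```

View pics/w1.png

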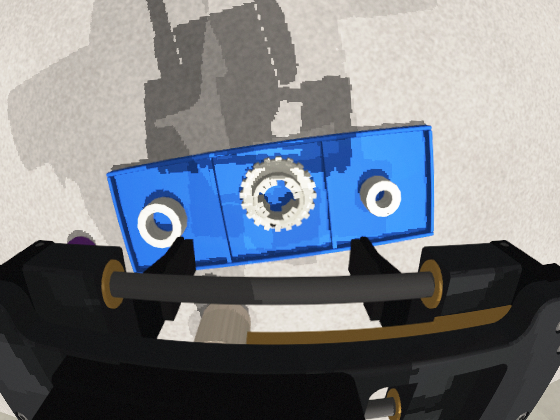

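The wrist view shows the cog at (278,193), the fitting sleeve at (160,222), and the narrow sleeve at (382,197). I'll overlay a model on it.

```bash
cat >> h.py <<'E'
def ov(tag,fish,shapes,u0,v0,u1,v1,s,out):
    "shapes: list of (Nx3 pts, bgr)"
    c=load(tag); im=cv2.resize(c["pixels"][v0:v1,u0:u1,::-1],None,fx=s,fy=s,interpolation=cv2.INTER_CUBIC)
    for P,col in shapes:
        q=(proj(c,P,fish)+.5-[u0,v0])*s
        if len(P)==1: cv2.circle(im,tuple(int(a) for a in q[0]),3,col,-1)
        else: cv2.polylines(im,[np.round(q*8).astype(np.int32)],False,col,1,cv2.LINE_AA,3)
    cv2.imwrite(f"pics/{out}.png",im)
def circ(x,y,z,r):
    a=np.linspace(0,2*np.pi,60); return np.c_[x+r*np.cos(a),y+r*np.sin(a),np.full(60,z)]
def groove(x,y,z,yaw):
    P=[]
    for k in range(4):
        w=.00525 if k==0 else .00325; a=yaw+k*np.pi/2
        l=[(.0132*0+np.sqrt(.0132**2-w*w),-w),(.0175,-w),(.0175,w),(np.sqrt(.0132**2-w*w),w)]
        P+=[(x+np.cos(a)*u-np.sin(a)*v,y+np.sin(a)*u+np.cos(a)*v,z) for u,v in l]
    return np.array(P+P[:1])
E
python3 - <<'E'
from h import *
x,y,a=.4815,.197,-.09
sh=[(circ(x,y,.03,.022),(0,0,255)),(groove(x,y,.03,a),(0,255,0)),(circ(x,y,.014,.034),(255,0,255)),(circ(.4965,.0908,.028,.022),(0,0,255)),(circ(.4965,.0908,.004,.022),(0,200,255))]
ov("w1",True,sh,120,130,330,260,3.8,"w1o")
ov("t0",False,sh,140,210,240,280,8,"t0o")
E
```

```text
(no output)
```

View pics/w1o.png

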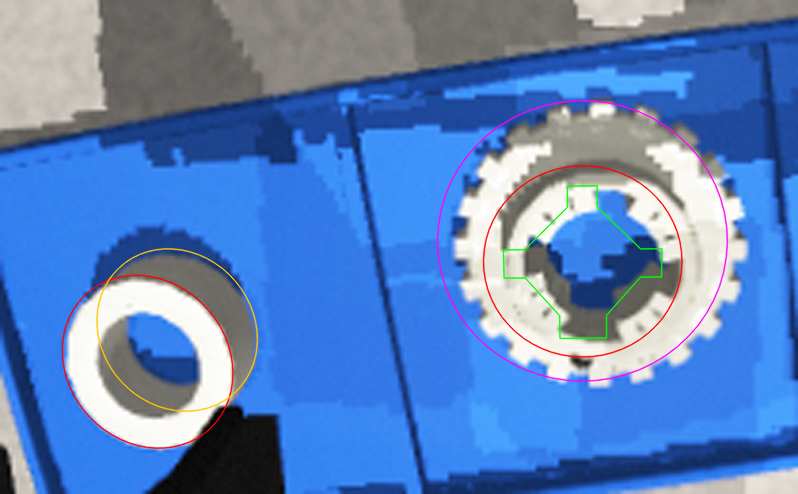

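View pics/t0o.png

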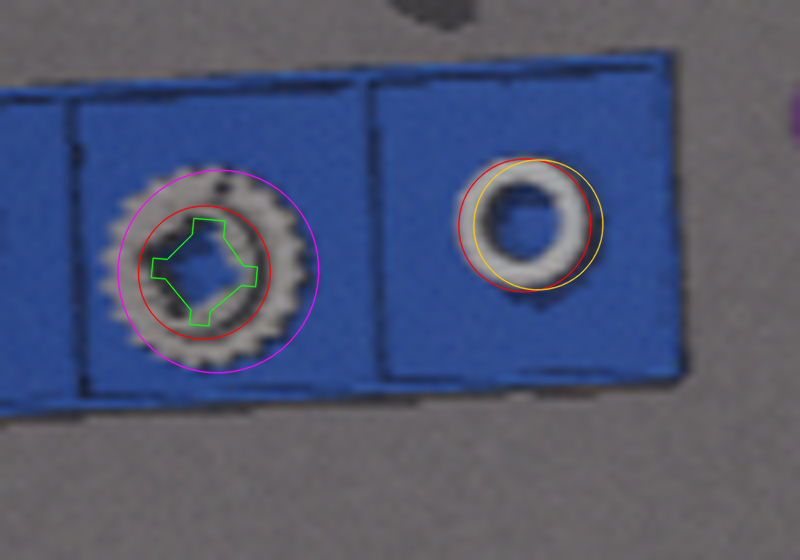

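```bash
python3 - <<'E'
from h import *
x,y,a=.4825,.2008,-.2
m=np.array([[x+.029*np.cos(a),y+.029*np.sin(a),.014]])
sh=[(circ(x,y,.03,.022),(0,0,255)),(groove(x,y,.03,a),(0,255,0)),(circ(x,y,.014,.034),(255,0,255)),(m,(0,255,255))]
ov("w1",True,sh,220,140,330,240,7,"w1o2")
ov("t0",False,sh,140,220,190,265,14,"t0o2")
E
```

```text
(no output)
```

View pics/w1o2.png

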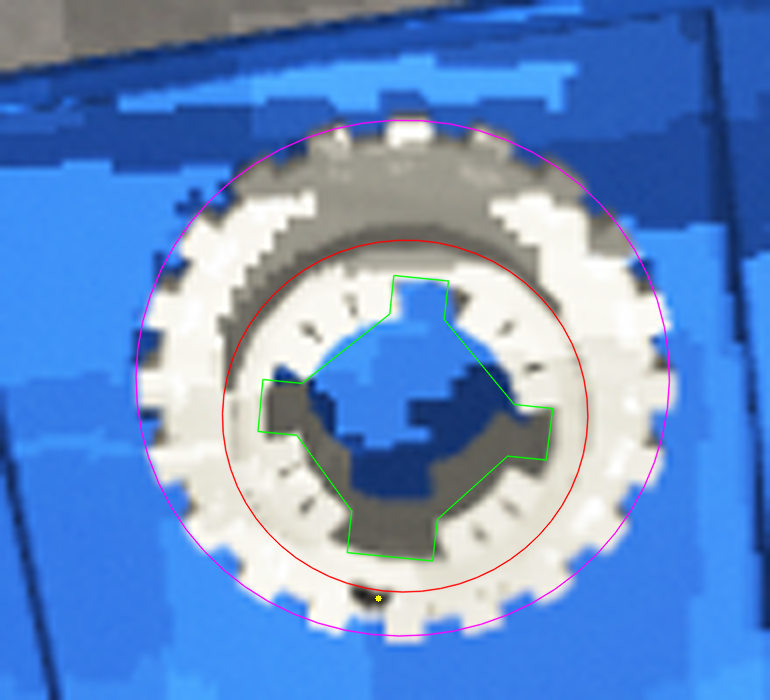

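View pics/t0o2.png

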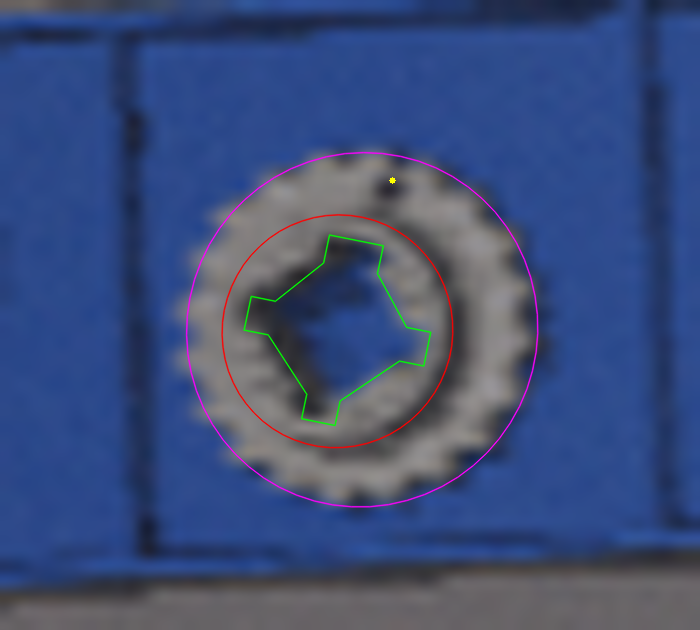

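```bash
cat >> h.py <<'E'
def spl(x,y,z,yaw):
    P=[]
    for k in range(4):
        w=.004 if k==0 else .002; a=yaw+k*np.pi/2
        l=[(np.sqrt(.012**2-w*w),-w),(.016,-w),(.016,w),(np.sqrt(.012**2-w*w),w)]
        P+=[(x+np.cos(a)*u-np.sin(a)*v,y+np.sin(a)*u+np.cos(a)*v,z) for u,v in l]
    return np.array(P+P[:1])
def standshapes(x,y,a):
    r=lambda u,v,z:(x+np.cos(a)*u-np.sin(a)*v,y+np.sin(a)*u+np.cos(a)*v,z)
    sh=[(circ(x,y,.098,.009),(0,0,255)),(circ(x,y,.04,.028),(255,0,255)),(spl(x,y,.056,a),(0,255,0))]
    for s in (1,-1): sh.append((circ(*r(.054*s,0,.072),.005),(0,255,255)))
    sh.append((np.array([r(u,v,.014) for u,v in [(.075,.055),(.075,-.055),(-.075,-.055),(-.075,.055),(.075,.055)]]),(255,255,0)))
    return sh
E
python3 - <<'E'
from h import *
sh=standshapes(.595,-.239,.098)
ov("t0",False,sh,300,165,362,235,10,"t0s"); ov("s0",False,sh,185,195,265,255,10,"s0s")
crop("t0",315,185,350,220,16,"t0z"); crop("s0",205,195,245,240,16,"s0z")
E
```

```text
(no output)
```

View pics/t0s.png

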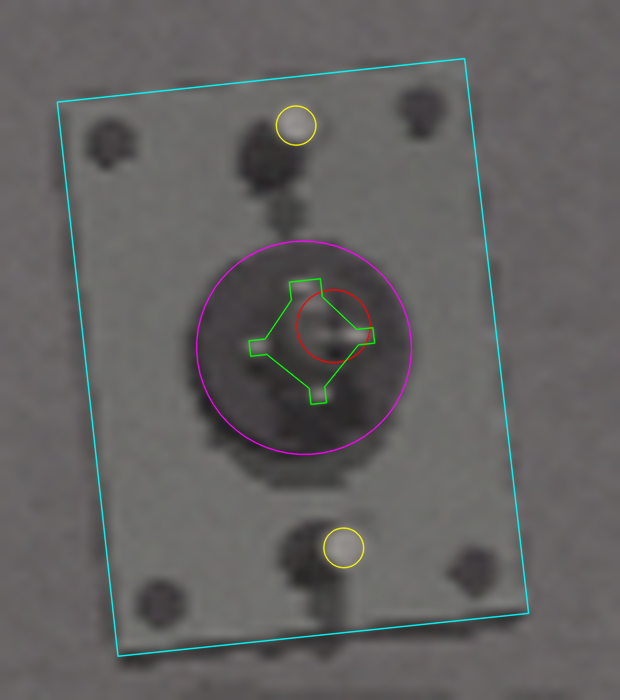

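View pics/t0z.png

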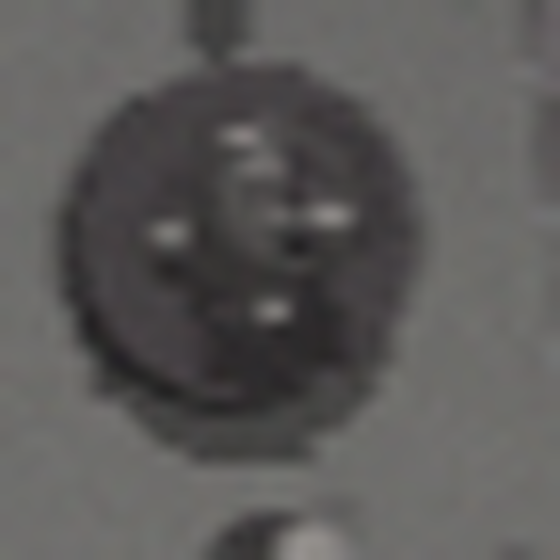

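View pics/s0s.png

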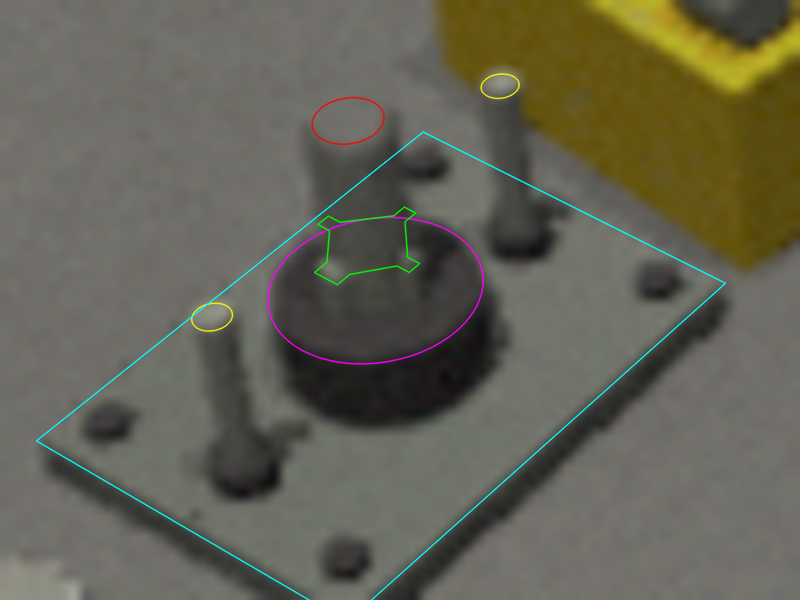

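View pics/s0z.png

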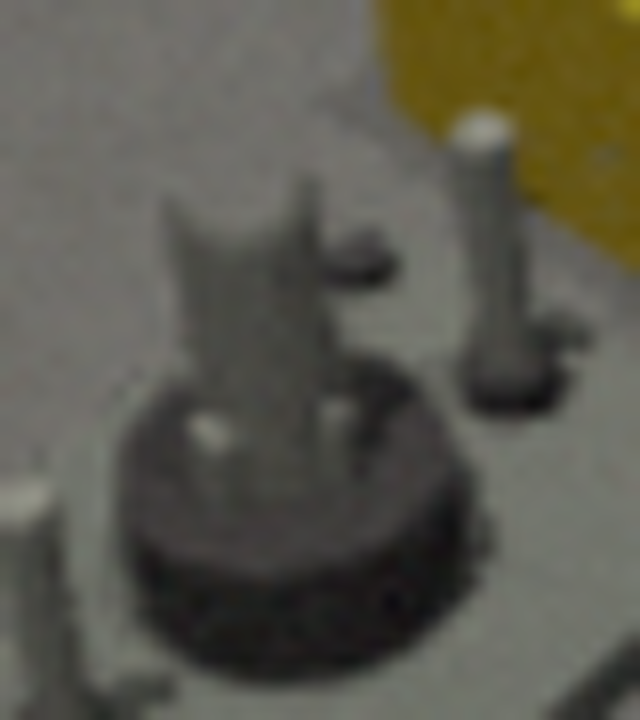

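```bash
python3 -m creep '[[[0,0,0],0.08,0.75],[[0,0,0],0.06,0.75],[[0,0,0],0,0.75]]' 
python3 - <<'E'
from h import *
go(.4825,.2008,.018,1.331)
snap("wrist","w2")
x,y,a=.4825,.2008,-.24
m=np.array([[x+.029*np.cos(a),y+.029*np.sin(a),.014]])
sh=[(circ(x,y,.03,.022),(0,0,255)),(groove(x,y,.03,a),(0,255,0)),(circ(x,y,.014,.034),(255,0,255)),(m,(0,255,255))]
ov("w2",True,sh,220,140,330,240,7,"w2o")
E
```

```text
time: 2.15
position: [0.4836, 0.1975, 0.1307]
tool_rot: [0.555, 0.438, -0.438, -0.555]
ft_force: [0.9, 0.6, 0.3]
grip_width: 0.071
pos [0.4836 0.1975 0.1307] xdir [0.233 0.972 0.   ] ydir [ 0.  0. -1.]
shift mm [  3.  112.7   1.8]
yaw x now 1.335 turn about y 0.004 rad
```

View pics/w2o.png

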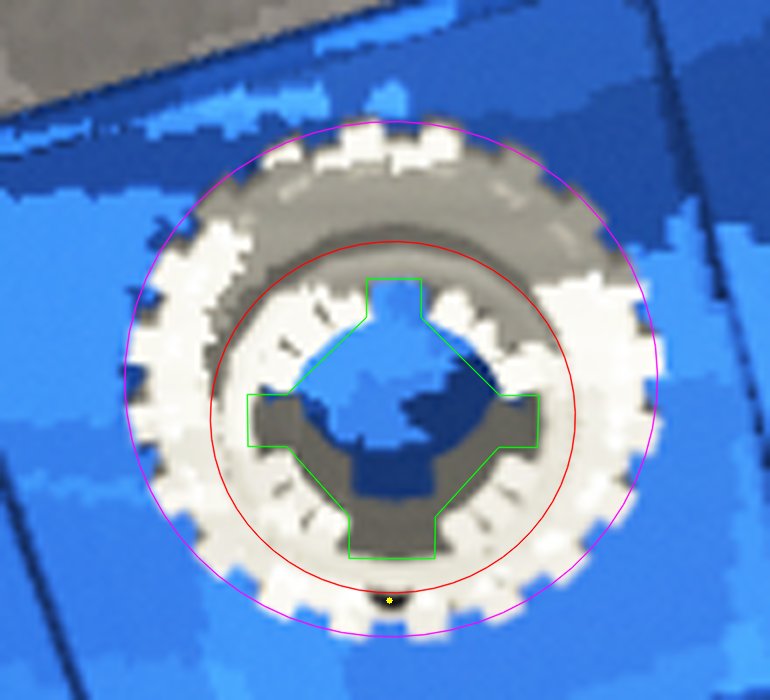

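```bash
python3 -m creep '[[[3,20,2],0,0.75],[[0,35,0],0,0.75],[[0,35,0],0,0.75],[[0,22,0],0,0.75],[[0,0,0],0,0.75],[[0,0,0],0,0.75]]' 
python3 - <<'E'
from h import *
go(.4825,.2008,.018,1.331); print(robot.get_obs()["ft_force"],robot.get_obs()["grip_width"])
E
```

```text
time: 2.8
position: [0.4825, 0.2006, 0.0187]
tool_rot: [-0.555, -0.438, 0.438, 0.555]
ft_force: [-0.1, -0.0, 0.7]
grip_width: 0.0652
pos [0.4825 0.2006 0.0187] xdir [ 0.232  0.973 -0.   ] ydir [-0.001 -0.    -1.   ]
shift mm [0.2 0.7 0. ]
yaw x now 1.337 turn about y 0.006 rad
[-0.05639425 -0.0479845   0.71402977] 0.06522028074000552
```

```bash
python3 -m creep '[[[0,0,0],0,0.3],[[0,0,0],0,0.3],[[0,0,0],0,0.3],[[0,0,0],0,0.3],[[0,0,0],0,0.3],[[0,0,0],0,0.3]]' 35; python3 -m creep '[[[0,-5,0],0,0.3],[[0,-15,0],0,0.3],[[0,-20,0],0,0.3],[[0,-20,0],0,0.3],[[0,-20,0],0,0.3],[[0,-20,0],0,0.3],[[0,-20,0],0,0.3],[[0,0,0],0,0.3]]'
python3 - <<'E'
from h import *
snap("wrist","w3")
go(.55,-.1,.2,1.669)
E
```

```text
time: 3.4
position: [0.4832, 0.2007, 0.0195]
tool_rot: [0.555, 0.439, -0.437, -0.555]
ft_force: [-0.3, 1.4, 5.2]
grip_width: 0.0429
time: 4.2
position: [0.4837, 0.2005, 0.1405]
tool_rot: [0.556, 0.439, -0.437, -0.554]
ft_force: [0.5, -0.2, -2.9]
grip_width: 0.0429
pos [0.4828 0.2003 0.1391] xdir [0.233 0.973 0.001] ydir [ 0.002  0.    -1.   ]
shift mm [-276.4  -60.8 -135.3]
yaw x now 1.336 turn about y -0.333 rad
```

View pics/w3.png

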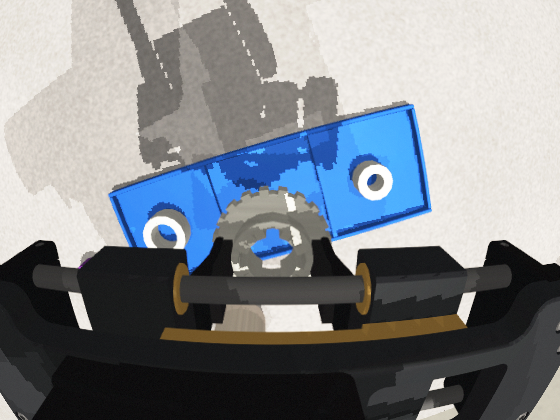

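```bash
python3 -m creep '[[[0,-20,0],-0.11,0.3],[[0,-20,0],-0.11,0.3],[[0,-20,0],-0.11,0.3],[[0,0,0],0,0.3]]'
python3 - <<'E'
from h import *
go(.68,-.239,.2,1.669)
E
```

```text
time: 4.65
position: [0.4834, 0.2005, 0.1992]
tool_rot: [0.476, 0.524, -0.522, -0.475]
ft_force: [0.5, 0.6, -3.1]
grip_width: 0.043
pos [0.4834 0.2005 0.1992] xdir [-0.095  0.995  0.   ] ydir [ 0.003  0.    -1.   ]
shift mm [-4.562e+02 -4.000e-01 -1.540e+02]
yaw x now 1.666 turn about y -0.003 rad
```

```bash
python3 -m creep '[[[-20,0,-7],0,0.3],[[-35,0,-12],0,0.3],[[-38,0,-13],0,0.3],[[-38,0,-13],0,0.3],[[-38,0,-13],0,0.3],[[-38,0,-13],0,0.3],[[-38,0,-13],0,0.3],[[-38,0,-13],0,0.3]]'; python3 -m creep '[[[-38,0,-13],0,0.3],[[-38,0,-13],0,0.3],[[-38,0,-13],0,0.3],[[-35,0,-12],0,0.3],[[-22,0,-6],0,0.3],[[0,0,0],0,0.3],[[0,0,0],0,0.3]]'
python3 - <<'E'
from h import *
go(.68,-.239,.2,1.669)
snap("wrist","w4")
ov("w4",True,standshapes(.595,-.239,.098),160,60,400,240,3.3,"w4o")
E
```

```text
time: 5.45
position: [0.605, -0.0734, 0.1955]
tool_rot: [-0.475, -0.522, 0.523, 0.478]
ft_force: [0.3, 1.5, -4.2]
grip_width: 0.043
time: 6.15
position: [0.6774, -0.2365, 0.195]
tool_rot: [-0.474, -0.522, 0.523, 0.479]
ft_force: [0.7, 0.5, -2.7]
grip_width: 0.0431
pos [ 0.6774 -0.2365  0.195 ] xdir [-0.092  0.996  0.004] ydir [-0.005  0.003 -1.   ]
shift mm [-2.7 -5.  -2.3]
yaw x now 1.663 turn about y -0.006 rad
```

View pics/w4.png

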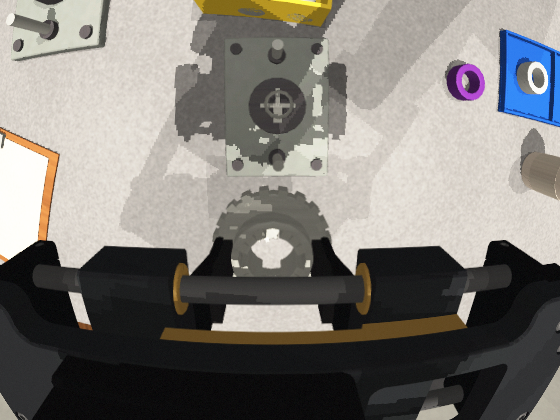

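View pics/w4o.png

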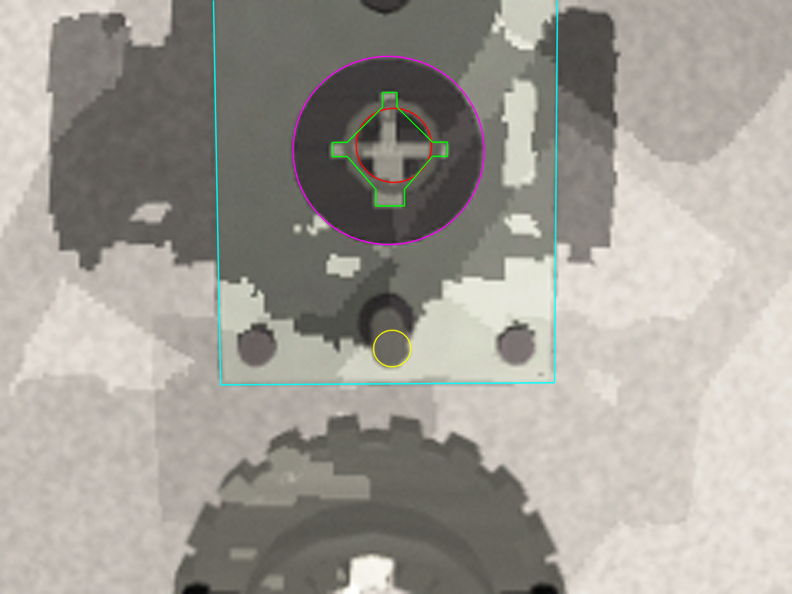

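```bash
cat >> h.py <<'E'
def cogshapes(p,M,dx=0,dz=0,a=0,dy=.015):
    "cog in hand: centre offset dx,dz along tool x,z; underside dy beyond TCP; cog +x = -tool z rotated by a"
    B=np.c_[-M[:,2],M[:,0],-M[:,1]]  # cog x,y,z in world (a=0)
    B=B@R.from_euler('z',a).as_matrix()
    o=p+M@np.array([dx,dy,dz])
    f=lambda P:np.asarray(P)@B.T+o
    return [(f(circ(0,0,.026,.022)),(0,0,255)),(f(groove(0,0,.026,0)),(0,255,0)),(f(circ(0,0,.01,.034)),(255,0,255)),(f(circ(0,0,0,.034)),(255,255,0)),(f(np.array([[.029,0,.01]])),(0,255,255))]
E
python3 - <<'E'
from h import *
p,M=tool()
ov("w4",True,cogshapes(p,M),200,170,340,290,5.5,"w4c")
E
```

```text
(no output)
```

View pics/w4c.png

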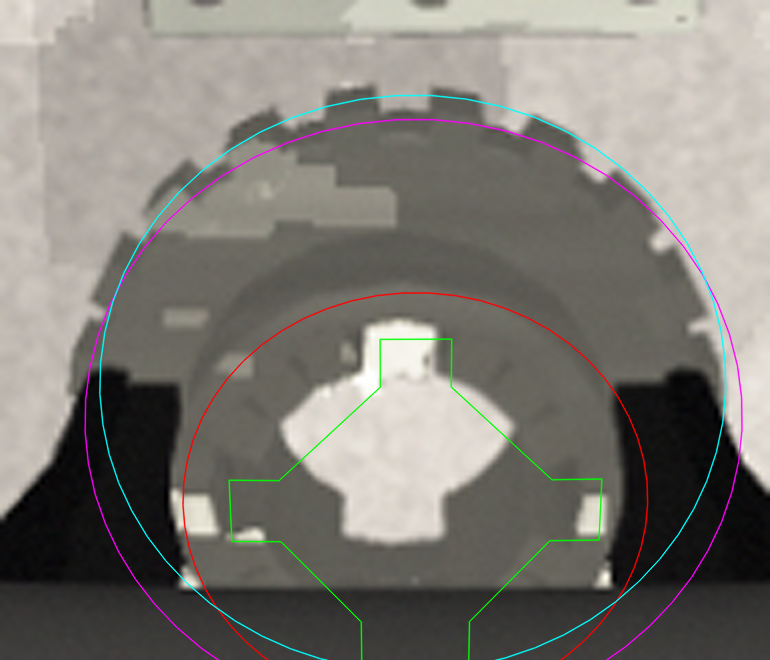

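```bash
python3 - <<'E'
from h import *
for i in range(4):
    c=snap("wrist",f"w5_{i}"); p,M=tool(); C=R.from_quat(c["rotation"]).as_matrix()
    print(p.round(4),c["position"].round(4),(M.T@(c["position"]-p)*1000).round(2), R.from_matrix(M.T@C).as_rotvec().round(4), M[:,1].round(4))
print(robot.get_obs()["q"].round(5),robot.get_obs()["ft_force"].round(2))
E
```

```text
[ 0.6777 -0.2353  0.1964] [ 0.6022 -0.2442  0.3588] [  -1.23 -162.19   76.56] [ 1.284e+00  1.100e-03 -2.000e-03] [-0.0038  0.0026 -1.    ]
[ 0.678  -0.2352  0.1971] [ 0.6024 -0.2438  0.3595] [  -0.98 -162.24   76.57] [ 1.2841e+00  7.0000e-04 -1.9000e-03] [-0.0028  0.0019 -1.    ]
[ 0.6784 -0.2353  0.1977] [ 0.6025 -0.2437  0.3601] [  -0.81 -162.33   76.55] [ 1.2841e+00  5.0000e-04 -1.6000e-03] [-0.0018  0.0012 -1.    ]
[ 0.6786 -0.2355  0.1982] [ 0.6027 -0.2437  0.3607] [  -0.73 -162.46   76.53] [ 1.284e+00  4.000e-04 -1.400e-03] [-1.e-03  7.e-04 -1.e+00]
[-4.89190e-01  6.82660e-01  1.19416e+00  1.60000e-04  1.26597e+00
 -2.15618e+00] [-0.13  0.1  -3.72]
```

```bash
python3 - <<'E'
from h import *
for i in range(6):
    p,M=tool(); c=snap("wrist",f"w6"); 
print(p.round(4), (M.T@(c["position"]-p)*1000).round(2))
pickle.dump((p,M),open("pics/w6tcp.pkl","wb"))
ov("w6",True,cogshapes(p,M),200,170,340,290,5.5,"w6c")
ov("w6",True,standshapes(.595,-.239,.098),215,60,345,160,6,"w6o")
E
```

```text
[ 0.6791 -0.2365  0.1989] [  -0.87 -162.89   76.4 ]
```

View pics/w6c.png

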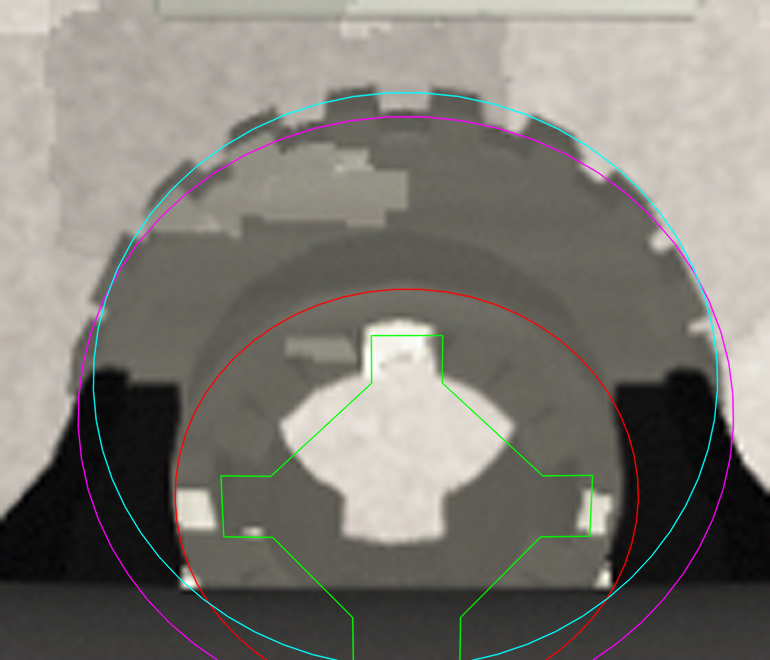

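View pics/w6o.png

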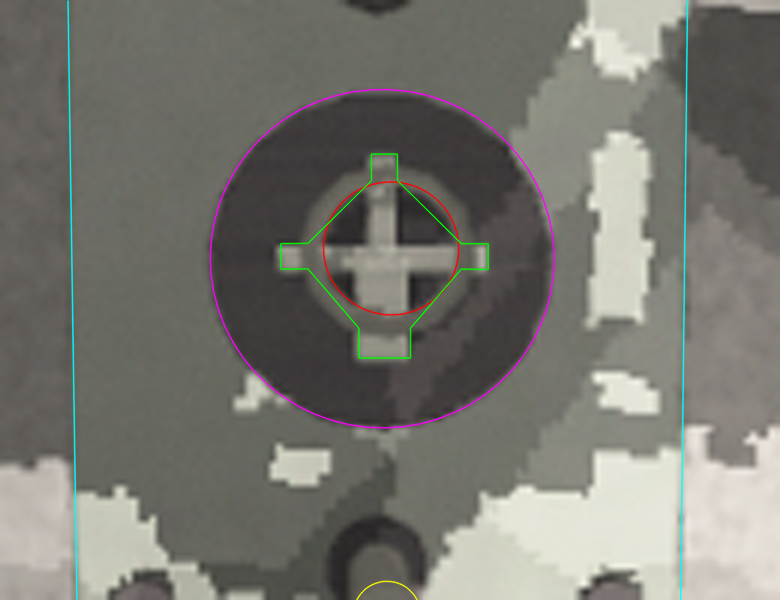

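```bash
python3 - <<'E'
from h import *
c=load("w6"); im=c["pixels"][170:275,210:335,::-1].astype(float)
im=np.clip((im-60)*4,0,255).astype(np.uint8)
cv2.imwrite("pics/w6e.png",cv2.resize(im,None,fx=6,fy=5.7,interpolation=cv2.INTER_LINEAR))
E
```

```text
(no output)
```

View pics/w6e.png

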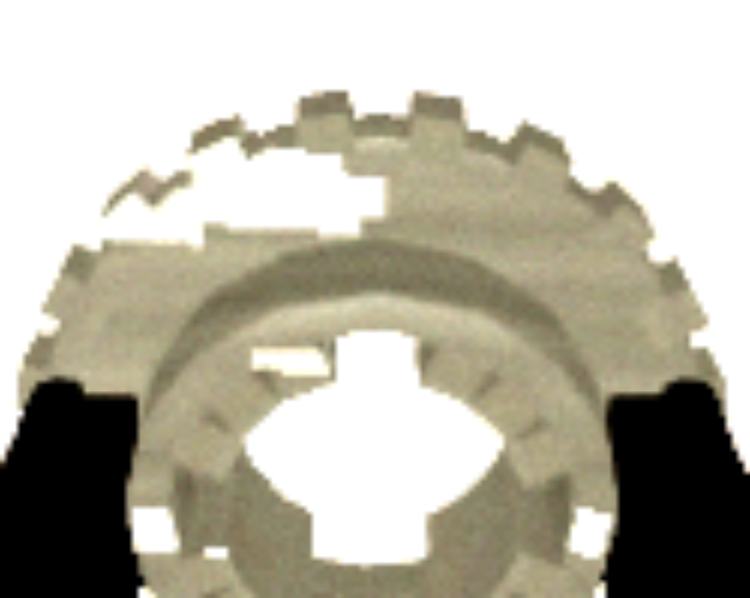

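```bash
python3 - <<'E'
from h import *
from scipy.optimize import least_squares
c=load("w6"); p,M=pickle.load(open("pics/w6tcp.pkl","rb"))
k=lambda x,y:(210+(x+.5)/6-.5,170+(y+.5)/5.7-.5)
obs=[k(336,333),k(415,333),k(176,478),k(176,548),k(572,484),k(570,552)]
loc=[(-.0175,.00325*s,.026) for s in (-1,1)]+[(-.00325,-.0175,.026),(.00325,-.0175,.026),(-.00325,.0175,.026),(.00325,.0175,.026)]
B=np.c_[-M[:,2],M[:,0],-M[:,1]]
def pts(v,L):
    dx,dz,a,dy=v; return (np.array(L)@(B@R.from_euler('z',a).as_matrix()).T)+p+M@np.array([dx,dy,dz])
def res(v):
    r=(proj(c,pts(v,loc),True)-np.array(obs)).ravel()
    # flange: underside and top rows of teeth tips, left/right sym
    f=proj(c,pts(v,[(-.034*np.cos(.17),.034*np.sin(.17)*s,0) for s in (-1,1)]),True)[:,1]-k(0,93)[1]
    return np.r_[r,f]
for fix in (None,.015):
    f=(lambda v:res(v)) if fix is None else (lambda v:res([*v[:3],fix]))
    s=least_squares(f,[0,0,0,.015]); print(s.x.round(4),s.fun.round(2))
E
```

```text
[-0.0008  0.0004 -0.0133  0.0163] [ 0.21  0.67 -0.05  0.82 -0.62  0.32 -0.28 -0.91  0.52  0.    0.21 -0.9
 -0.17  0.07]
[-0.0008  0.0009 -0.0134  0.015 ] [ 0.16  0.64  0.01  0.79 -0.9   0.48 -0.55 -0.66  0.8   0.18  0.47 -0.63
 -0.54 -0.29]
```

```bash
python3 - <<'E'
from h import *
go(.5956,-.2382,.135,1.675)
E
```

```text
pos [ 0.6791 -0.2366  0.1989] xdir [-0.095  0.995 -0.   ] ydir [ 0. -0. -1.]
shift mm [ 6.4 63.8 83.3]
yaw x now 1.666 turn about y -0.009 rad
```

```bash
python3 -m creep '[[[2,0,20],0,0.3],[[2,0,25],-0.009,0.3],[[2,0,25],0,0.3],[[0.4,20,13.3],0,0.3],[[0,24,0],0,0.3],[[0,20,0],0,0.3],[[0,0,0],0,0.3],[[0,0,0],0,0.3]]'
python3 -m creep '[[[0,0,0],0,0.3],[[0,0,0],0,0.3],[[0,0,0],0,0.3]]'
python3 - <<'E'
from h import *
go(.5956,-.2382,.135,1.675)
p,M=tool()
c=snap("wrist","w7"); crop("w7",200,170,345,275,5.5,"w7c")
snap("scene","s7"); crop("s7",170,170,280,260,7,"s7c"); snap("top","t7"); crop("t7",290,150,370,240,7,"t7c")
E
```

```text
time: 7.5
position: [0.5958, -0.239, 0.1348]
tool_rot: [0.473, 0.525, -0.525, -0.473]
ft_force: [0.1, -0.4, -2.4]
grip_width: 0.0428
time: 7.8
position: [0.5961, -0.2391, 0.1357]
tool_rot: [0.474, 0.526, -0.525, -0.473]
ft_force: [0.1, 0.3, -3.4]
grip_width: 0.043
pos [ 0.5961 -0.2391  0.1357] xdir [-0.104  0.995 -0.001] ydir [ 0.002 -0.001 -1.   ]
shift mm [0.9 0.6 0.4]
yaw x now 1.675 turn about y 0.0 rad
```

View pics/w7c.png

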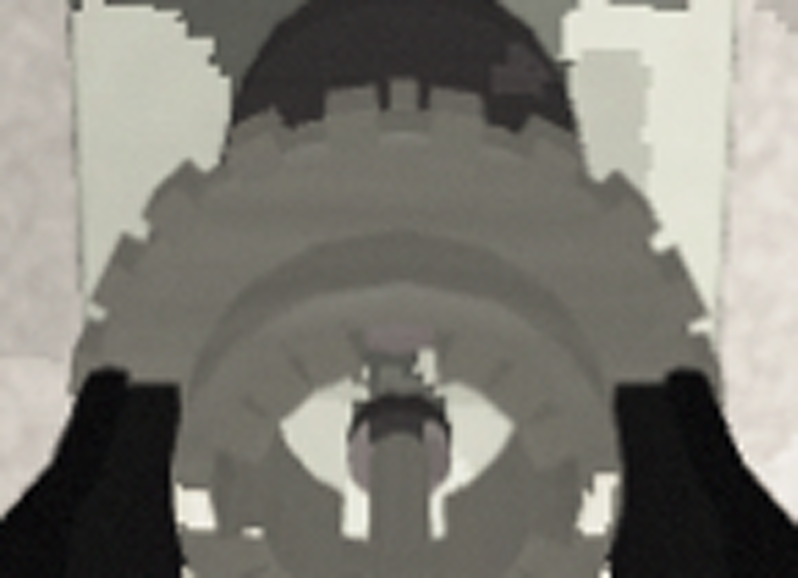

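View pics/s7c.png

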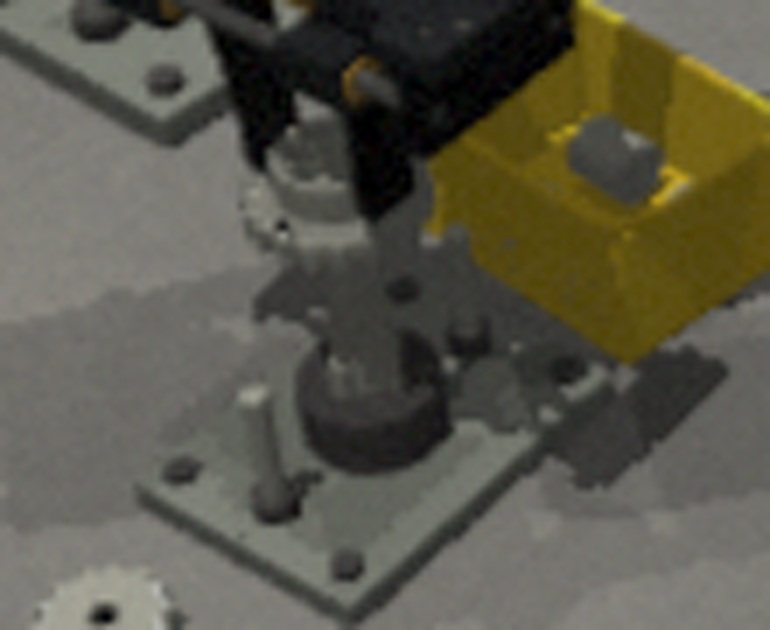

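```bash
python3 - <<'E'
from h import *
x,y=.595,-.239
p,M=tool()
ov("w7",True,[(circ(x,y,.098,.009),(0,0,255)),(circ(x,y,.093,.012),(0,255,255)),(circ(x,y,.04,.028),(255,0,255))]+cogshapes(p,M,-.0008,.0006,-.013,.016)[:3],200,170,345,275,5.5,"w7o")
E
```

```text
(no output)
```

View pics/w7o.png

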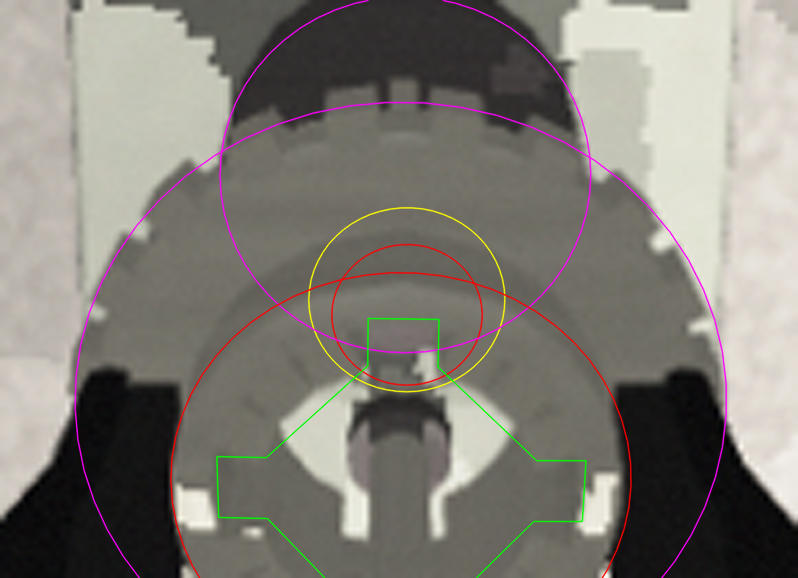

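```bash
python3 -m creep '[[[0.9,5,0.4],0,0.3],[[0,8,0],0,0.3],[[0,6,0],0,0.3],[[0,4,0],0,0.3],[[0,4,0],0,0.3],[[0,0,0],0,0.3],[[0,0,0],0,0.3]]'
python3 - <<'E'
from h import *
go(.5956,-.2382,.135,1.675); o=robot.get_obs(); print(o["ft_force"].round(2),o["moment"].round(3))
c=snap("wrist","w8"); crop("w8",200,170,345,275,5.5,"w8c")
E
```

```text
time: 8.65
position: [0.5951, -0.238, 0.1075]
tool_rot: [-0.473, -0.525, 0.525, 0.473]
ft_force: [0.4, 0.1, -2.3]
grip_width: 0.0427
pos [ 0.5951 -0.238   0.1075] xdir [-0.104  0.995  0.   ] ydir [-0.  0. -1.]
shift mm [ -0.2 -27.5  -0.5]
yaw x now 1.675 turn about y -0.0 rad
[ 0.37  0.05 -2.3 ] [ 0.042 -0.032  0.021]
```

View pics/w8c.png

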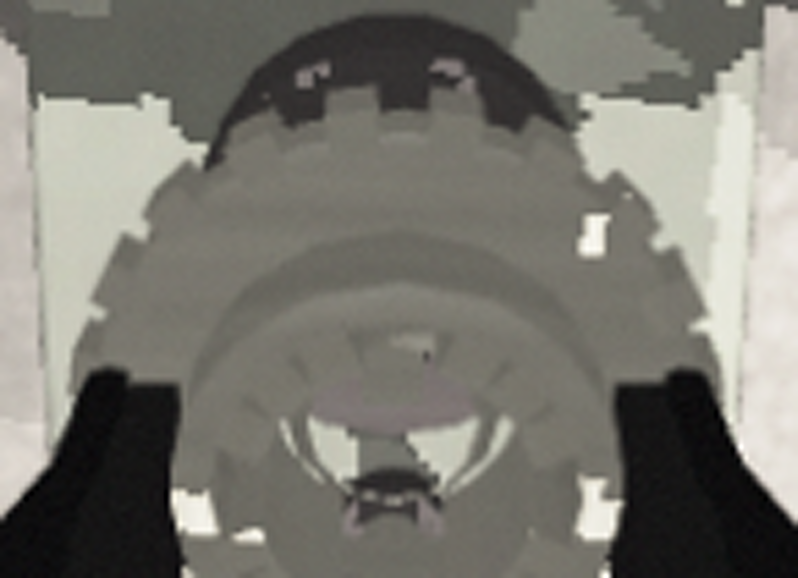

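```bash
python3 -m creep '[[[0,6,0],0,0.3],[[0,6,0],0,0.3],[[0,6,0],0,0.3],[[0,6,0],0,0.3],[[0,5,0],0,0.3],[[0,3,0],0,0.3],[[0,0,0],0,0.3],[[0,0,0],0,0.3]]'
python3 - <<'E'
from h import *
go(.5956,-.2382,.135,1.675); o=robot.get_obs(); print(o["ft_force"].round(2),o["moment"].round(3))
c=snap("wrist","w9"); crop("w9",200,170,345,275,5.5,"w9c")
E
```

```text
time: 9.5
position: [0.595, -0.238, 0.0755]
tool_rot: [-0.473, -0.525, 0.525, 0.473]
ft_force: [-0.4, 0.0, -3.2]
grip_width: 0.0429
pos [ 0.595  -0.238   0.0755] xdir [-0.104  0.995  0.   ] ydir [-0.  0. -1.]
shift mm [ -0.3 -59.5  -0.5]
yaw x now 1.675 turn about y 0.0 rad
[-0.44  0.03 -3.23] [ 0.028 -0.026 -0.019]
```

View pics/w9c.png

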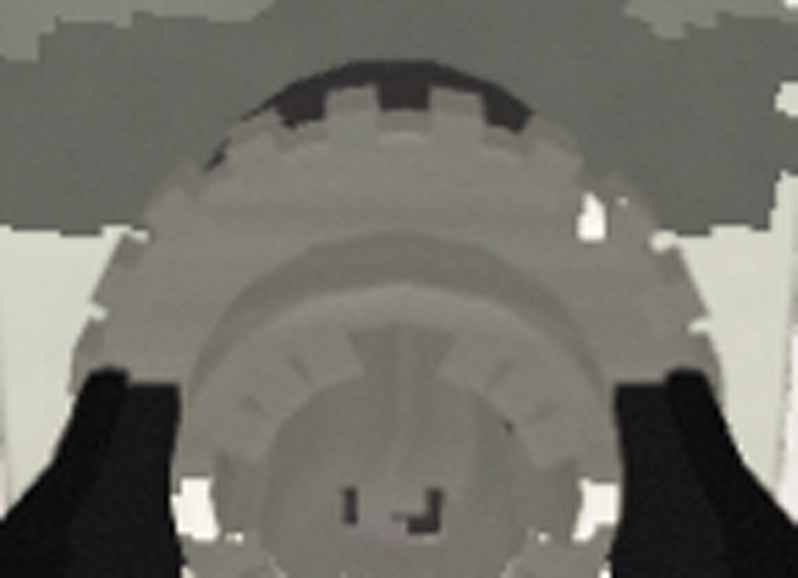

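```bash
python3 -m creep '[[[0,3,0],0,0.3],[[0,3,0],0,0.3],[[0,3,0],0,0.3],[[0,3,0],0,0.3],[[0,0,0],0,0.3],[[0,0,0],0,0.3]]'
python3 - <<'E'
from h import *
go(.5956,-.2382,.135,1.675); o=robot.get_obs(); print(o["ft_force"].round(2),o["moment"].round(3))
E
```

```text
time: 10.15
position: [0.5949, -0.2379, 0.0634]
tool_rot: [-0.473, -0.525, 0.525, 0.473]
ft_force: [0.1, -0.2, -3.4]
grip_width: 0.0426
pos [ 0.5949 -0.2379  0.0634] xdir [-0.104  0.995  0.   ] ydir [-0.  0. -1.]
shift mm [ -0.3 -71.6  -0.6]
yaw x now 1.675 turn about y 0.0 rad
[ 0.09 -0.24 -3.44] [ 0.017  0.037 -0.014]
```

```bash
python3 -m creep '[[[0,3,0],0,0.3],[[0,2,0],0,0.3],[[0,1.5,0],0,0.3],[[0,1,0],0,0.3],[[0,1,0],0,0.3],[[0,0,0],0,0.3]]'
python3 - <<'E'
from h import *
go(.5956,-.2382,.135,1.675); o=robot.get_obs(); print(o["ft_force"].round(2),o["moment"].round(3))
E
```

```text
time: 10.75
position: [0.5949, -0.238, 0.0556]
tool_rot: [-0.473, -0.525, 0.525, 0.473]
ft_force: [-1.1, 0.7, 1.4]
grip_width: 0.0428
pos [ 0.5949 -0.238   0.0556] xdir [-0.104  0.995  0.   ] ydir [-0.  0. -1.]
shift mm [ -0.3 -79.4  -0.7]
yaw x now 1.675 turn about y 0.0 rad
[-1.14  0.74  1.36] [ 0.241  0.255 -0.049]
```

```bash
python3 -m creep '[[[0,1,0],0,0.3],[[0,0.5,0],0,0.3],[[0,0,0],0,0.3]]'
python3 - <<'E'
from h import *
o=robot.get_obs(); print(o["position"].round(4),o["ft_force"].round(2),o["moment"].round(3))
E
python3 -m creep '[[[0,0,0],0,0.62],[[0,0,0],0,0.62],[[0,0,0],0,0.62],[[0,0,0],0,0.62],[[0,0,0],0,0.62]]'
python3 - <<'E'
from h import *
o=robot.get_obs(); print(o["position"].round(4),o["ft_force"].round(2))
c=snap("wrist","w10"); crop("w10",200,170,345,275,5.5,"w10c")
E
```

```text
time: 11.05
position: [0.5949, -0.238, 0.0555]
tool_rot: [-0.473, -0.525, 0.525, 0.473]
ft_force: [-2.9, 0.9, 10.1]
grip_width: 0.0429
[ 0.5949 -0.238   0.0555] [-2.88  0.92 10.09] [ 0.409  0.73  -0.018]
time: 11.55
position: [0.5951, -0.238, 0.0533]
tool_rot: [0.473, 0.525, -0.525, -0.473]
ft_force: [0.1, 1.0, 0.1]
grip_width: 0.0539
[ 0.5951 -0.238   0.0533] [0.07 0.96 0.1 ]
```

View pics/w10c.png

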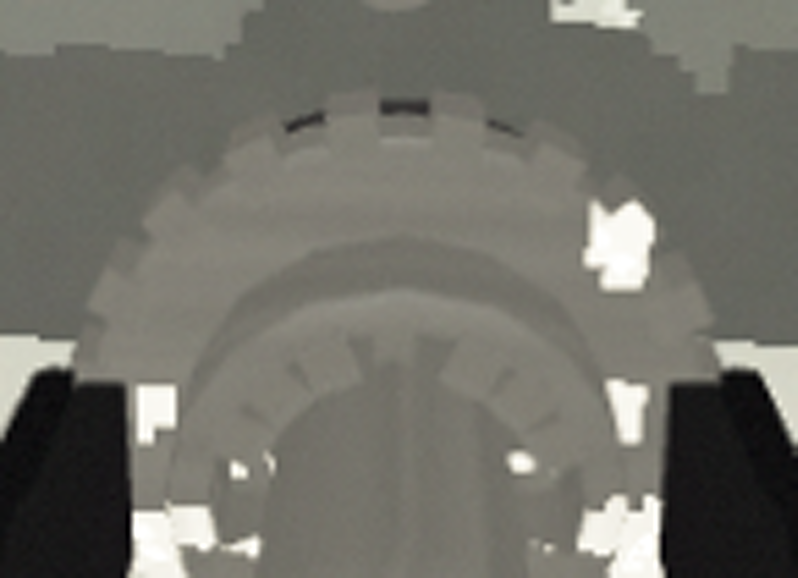

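```bash
python3 -m creep '[[[0,-10,0],0,0.75],[[0,-20,0],0,0.75],[[0,-30,0],0,0.75],[[0,-30,0],0,0.75],[[0,-30,0],0,0.75],[[0,-30,0],0,0.75],[[0,0,0],0,0.75]]'
python3 - <<'E'
from h import *
go(.4965,.0908,.2,1.52); 
c=snap("wrist","w11"); snap("scene","s11"); snap("top","t11")
x,y=.595,-.239
sh=[(circ(x,y,.066,.022),(0,0,255)),(circ(x,y,.05,.034),(255,0,255)),(circ(x,y,.04,.034),(255,255,0))]
ov("w11",True,sh,200,130,345,250,5.5,"w11c")
ov("s11",False,sh,170,180,280,260,7,"s11c")
ov("t11",False,sh,290,160,370,240,7,"t11c")
E
```

```text
time: 12.3
position: [0.5979, -0.2396, 0.2095]
tool_rot: [0.477, 0.526, -0.525, -0.469]
ft_force: [-0.1, -0.2, 0.1]
grip_width: 0.0653
pos [ 0.5979 -0.2396  0.2095] xdir [-0.104  0.995 -0.007] ydir [ 0.009 -0.006 -1.   ]
shift mm [339.2   6.6  66.5]
yaw x now 1.675 turn about y 0.155 rad
```

View pics/w11c.png

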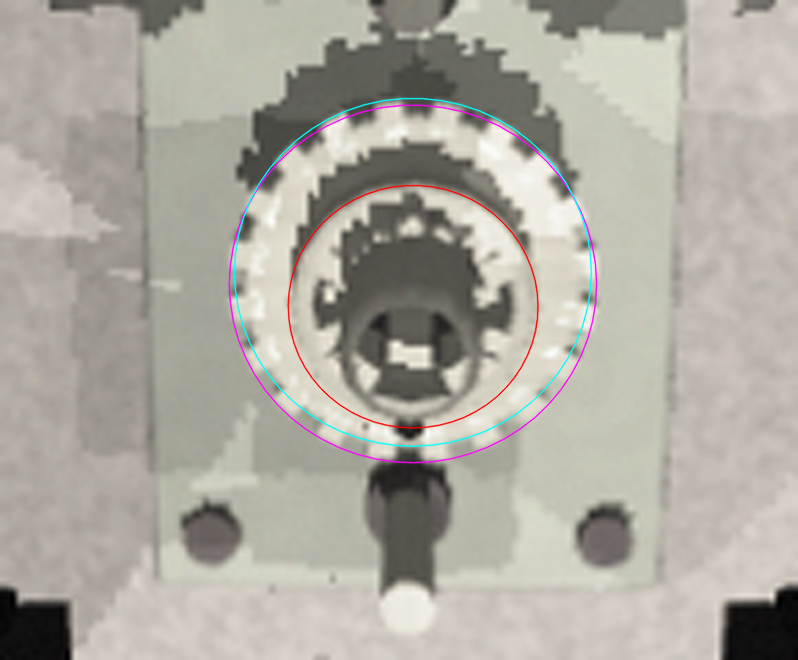

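View pics/s11c.png

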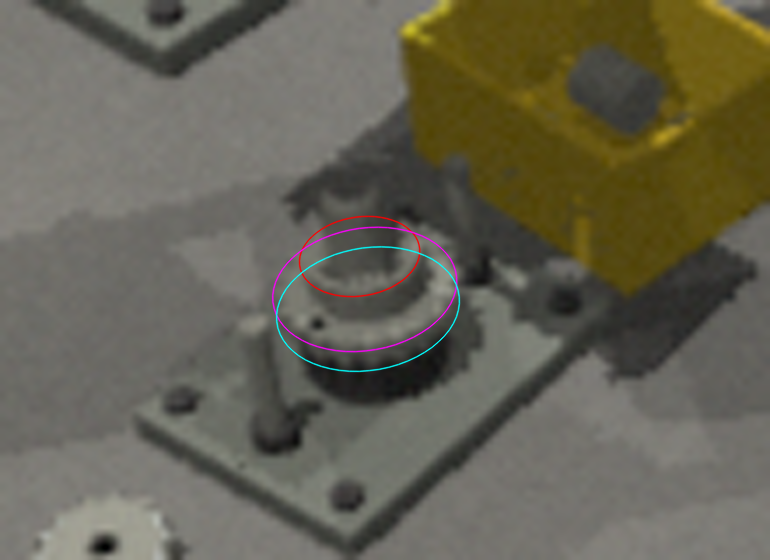

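```bash
python3 -m creep '[[[20,0,4],0,0.75],[[36,0,7],0,0.75],[[40,0,8],0,0.75],[[40,0,8],0,0.75],[[40,0,8],0,0.75],[[40,0,8],0,0.75],[[40,0,8],0,0.75],[[40,0,8],0,0.75]]'; python3 -m creep '[[[28,10,5],0,0.75],[[15,20,2],0.075,0.75],[[0,20,0],0.075,0.75],[[0,15,0],0,0.75],[[0,0,0],0,0.75],[[0,0,0],0,0.75],[[0,0,0],0,0.75]]'
python3 - <<'E'
from h import *
go(.4965,.0908,.017,1.52)
snap("wrist","w12")
x,y=.4965,.0908
sh=[(circ(x,y,.028,.022),(0,0,255)),(circ(x,y,.028,.0132),(0,255,0)),(circ(x,y,.004,.022),(0,200,255))]
ov("w12",True,sh,200,130,345,250,5.5,"w12c")
E
```

```text
time: 13.25
position: [0.5036, 0.0518, 0.202]
tool_rot: [-0.472, -0.525, 0.526, 0.474]
ft_force: [0.3, 0.5, -0.1]
grip_width: 0.0652
time: 13.95
position: [0.4944, 0.0921, 0.1388]
tool_rot: [0.511, 0.488, -0.488, -0.511]
ft_force: [-0.0, -0.1, 0.6]
grip_width: 0.0651
pos [0.4944 0.0921 0.1388] xdir [ 0.046  0.999 -0.   ] ydir [ 0. -0. -1.]
shift mm [ -1.2 121.8  -2.1]
yaw x now 1.525 turn about y 0.005 rad
```

View pics/w12c.png

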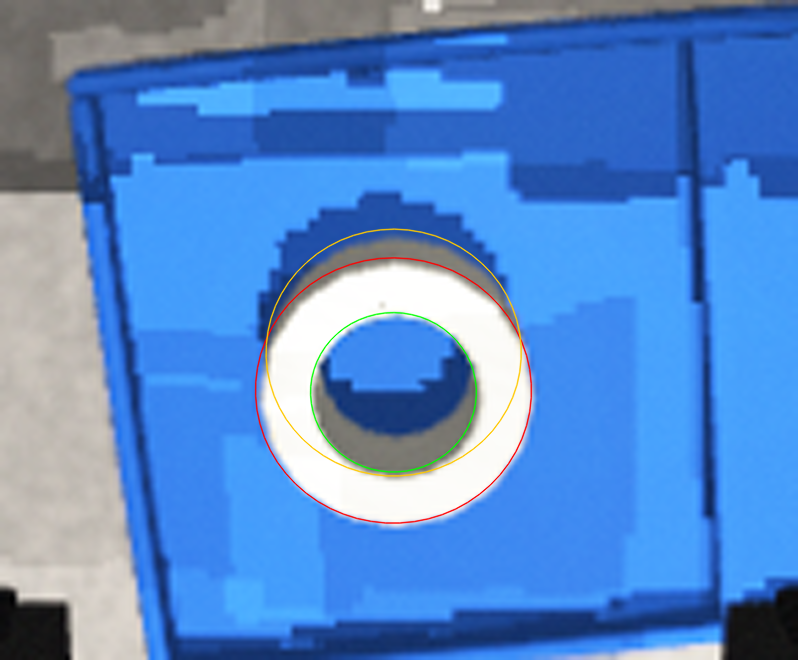

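```bash
python3 -m creep '[[[-1,20,-2.5],0,0.68],[[0,35,0],0,0.68],[[0,35,0],0,0.68],[[0,25,0],0,0.68],[[0,6,0],0,0.68],[[0,0,0],0,0.68],[[0,0,0],0,0.68]]' 
python3 - <<'E'
from h import *
go(.497,.0908,.017,1.52)
E
```

```text
time: 14.7
position: [0.4976, 0.0911, 0.0187]
tool_rot: [0.512, 0.489, -0.488, -0.511]
ft_force: [-0.8, -0.3, 0.1]
grip_width: 0.0591
pos [0.4976 0.0911 0.0187] xdir [0.046 0.999 0.   ] ydir [ 0.002 -0.    -1.   ]
shift mm [-0.3  1.7  0.6]
yaw x now 1.525 turn about y 0.005 rad
```

```bash
python3 -m creep '[[[0,1,0.5],0,0.68],[[0,0,0],0,0.3],[[0,0,0],0,0.3],[[0,0,0],0,0.3],[[0,0,0],0,0.3],[[0,0,0],0,0.3],[[0,0,0],0,0.3]]' 30; python3 -m creep '[[[0,-5,0],0,0.3],[[0,-15,0],0,0.3],[[0,-30,0],0,0.3],[[0,-40,0],0,0.3],[[0,-40,0],-0.05,0.3],[[0,-30,0],-0.05,0.3],[[0,-20,0],-0.05,0.3],[[0,0,0],0,0.3]]'
python3 - <<'E'
from h import *
go(.68,-.239,.2,1.669)
E
```

```text
time: 15.4
position: [0.4963, 0.0913, 0.0171]
tool_rot: [0.512, 0.489, -0.488, -0.511]
ft_force: [-0.6, 0.7, 5.1]
grip_width: 0.0423
time: 16.2
position: [0.4977, 0.0912, 0.1991]
tool_rot: [0.475, 0.527, -0.524, -0.471]
ft_force: [0.9, -1.1, -2.0]
grip_width: 0.0422
pos [0.4977 0.0912 0.1991] xdir [-0.104  0.995 -0.001] ydir [ 0.006 -0.    -1.   ]
shift mm [-347.4    0.4 -146.9]
yaw x now 1.675 turn about y 0.006 rad
```

```bash
python3 -m creep '[[[-20,0,-8],0,0.3],[[-38,0,-16],0,0.3],[[-38,0,-16],0,0.3],[[-38,0,-16],0,0.3],[[-38,0,-16],0,0.3],[[-38,0,-16],0,0.3],[[-38,0,-16],0,0.3],[[-38,0,-16],0,0.3]]'; python3 -m creep '[[[-36,0,-16],0,0.3],[[-24,0,-13],0,0.3],[[0,0,0],0,0.3],[[0,0,0],0,0.3],[[0,0,0],0,0.3],[[0,0,0],0,0.3],[[0,0,0],0,0.3]]'
python3 - <<'E'
from h import *
go(.5956,-.2382,.15,1.675)
p,M=tool(); snap("wrist","w13"); pickle.dump((p,M),open("pics/w13tcp.pkl","wb"))
x,y=.595,-.239
sh=[(circ(x,y,.098,.009),(0,0,255)),(circ(x,y,.093,.012),(0,255,255)),(circ(x,y,.066,.022),(0,0,255)),(circ(x,y,.05,.034),(255,0,255)),(circ(x,y,.04,.034),(255,255,0))]
o=p+M@np.array([0,.012,0])
sh2=[(o+(circ(0,0,0,.022)@np.diag([1,1,0]))+[0,0,z],col) for z,col in ((0,(0,200,255)),(.024,(0,0,255)))]+[(o+circ(0,0,.024,.0132),(0,255,0))]
ov("w13",True,sh,215,50,345,160,6,"w13o"); ov("w13",True,sh2,200,170,345,275,5.5,"w13s")
E
```

```text
time: 17.0
position: [0.6444, -0.1819, 0.1937]
tool_rot: [-0.472, -0.525, 0.525, 0.475]
ft_force: [0.5, 0.0, -0.9]
grip_width: 0.0425
time: 17.7
position: [0.6799, -0.2362, 0.1966]
tool_rot: [-0.473, -0.526, 0.526, 0.473]
ft_force: [-0.4, -0.6, -2.5]
grip_width: 0.0427
pos [ 0.6799 -0.2362  0.1966] xdir [-0.105  0.994  0.   ] ydir [-0.001  0.    -1.   ]
shift mm [ 6.9 46.6 84. ]
yaw x now 1.676 turn about y 0.001 rad
```

View pics/w13o.png

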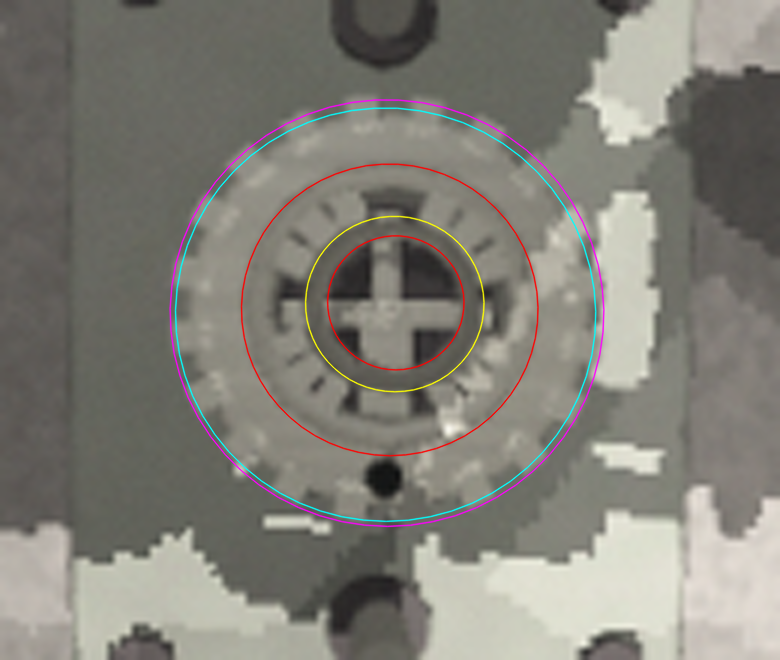

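View pics/w13s.png

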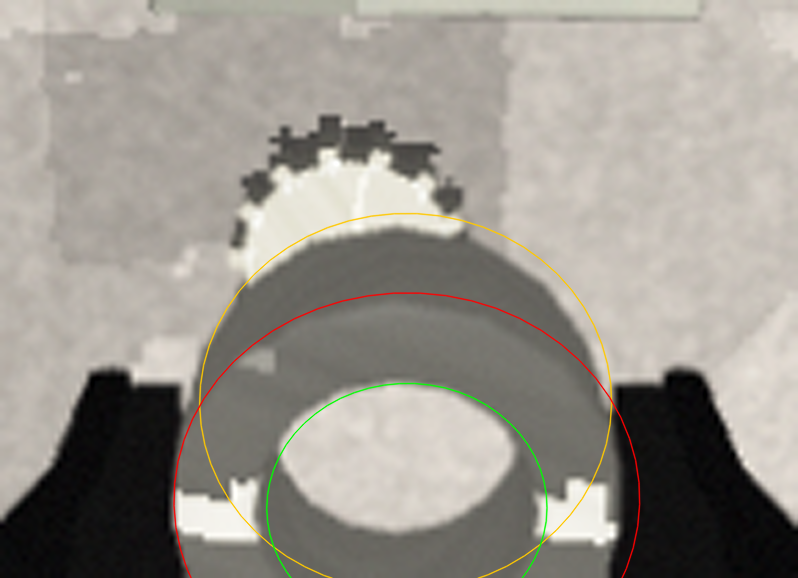

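```bash
python3 - <<'E'
from h import *
go(.5948,-.2382,.135,1.675)
E
```

```text
pos [ 0.6801 -0.2365  0.1968] xdir [-0.105  0.994  0.   ] ydir [-0.  0. -1.]
shift mm [ 7.2 61.8 85. ]
yaw x now 1.676 turn about y 0.001 rad
```

```bash
python3 -m creep '[[[2,0,20],0,0.3],[[2,0,25],0,0.3],[[2,0,25],0,0.3],[[1,20,15],0,0.3],[[0,22,0],0,0.3],[[0,15,0],0,0.3],[[0,0,0],0,0.3],[[0,0,0],0,0.3]]'
python3 -m creep '[[[0,0,0],0,0.3],[[0,0,0],0,0.3],[[0,0,0],0,0.3],[[0,0,0],0,0.3]]'
python3 - <<'E'
from h import *
go(.5948,-.2382,.112,1.675)
snap("wrist","w14"); crop("w14",200,170,345,275,5.5,"w14c"); print(robot.get_obs()["ft_force"])
E
```

```text
time: 18.55
position: [0.5953, -0.2392, 0.14]
tool_rot: [0.473, 0.525, -0.525, -0.473]
ft_force: [0.3, 0.0, -0.6]
grip_width: 0.0423
time: 18.95
position: [0.5952, -0.2394, 0.1401]
tool_rot: [0.474, 0.525, -0.525, -0.473]
ft_force: [-0.2, -0.5, -0.9]
grip_width: 0.0425
pos [ 0.5952 -0.2394  0.1401] xdir [-0.104  0.995 -0.001] ydir [ 0.001 -0.    -1.   ]
shift mm [ 1.2 28.1  0.3]
yaw x now 1.675 turn about y 0.0 rad
[ 0.86669386  0.41251561 -2.1373374 ]
```

View pics/w14c.png

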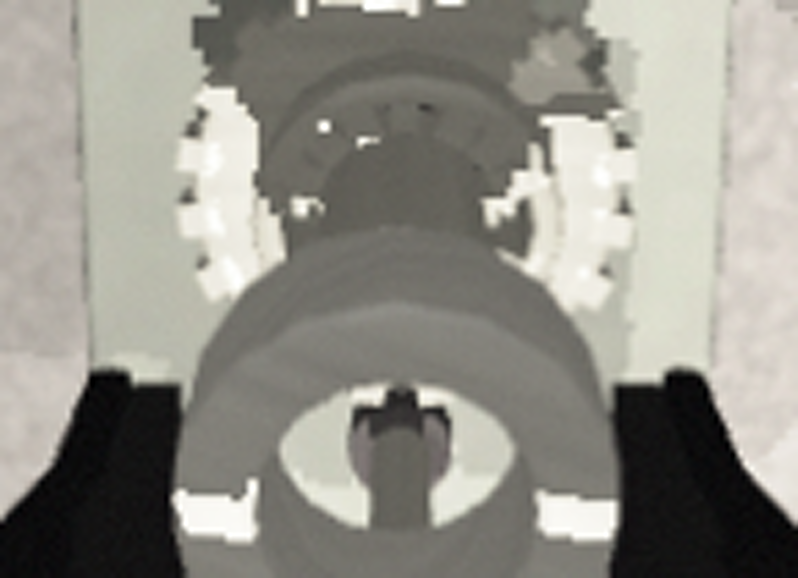

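```bash
python3 -m creep '[[[1.2,6,0.3],0,0.3],[[0,8,0],0,0.3],[[0,8,0],0,0.3],[[0,6,0],0,0.3],[[0,4,0],0,0.3],[[0,2,0],0,0.3],[[0,0,0],0,0.3],[[0,0,0],0,0.3]]'
python3 - <<'E'
from h import *
go(.5948,-.2382,.08,1.675)
snap("wrist","w15"); crop("w15",200,170,345,275,5.5,"w15c"); print(robot.get_obs()["ft_force"],robot.get_obs()["moment"])
E
```

```text
time: 19.8
position: [0.5947, -0.2383, 0.1058]
tool_rot: [0.473, 0.525, -0.525, -0.473]
ft_force: [0.9, -0.2, -1.2]
grip_width: 0.0427
pos [ 0.5947 -0.2383  0.1058] xdir [-0.104  0.995 -0.   ] ydir [ 0. -0. -1.]
shift mm [ 0.1 25.8 -0. ]
yaw x now 1.675 turn about y -0.0 rad
[-0.17007815  0.11062855 -1.57402564] [ 0.08107328 -0.00093851 -0.04038885]
```

View pics/w15c.png

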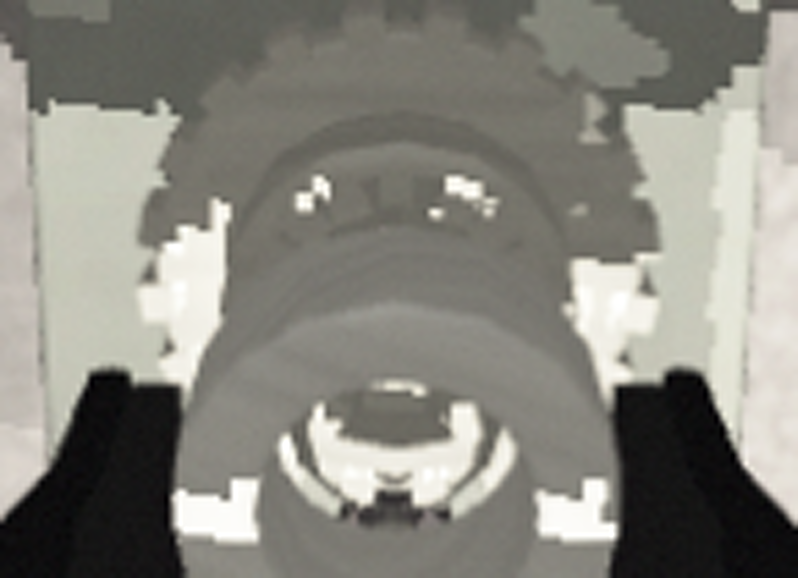

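```bash
python3 -m creep '[[[0,4,0],0,0.3],[[0,6,0],0,0.3],[[0,6,0],0,0.3],[[0,4,0],0,0.3],[[0,2,0],0,0.3],[[0,2,0],0,0.3],[[0,0,0],0,0.3],[[0,0,0],0,0.3]]'
python3 - <<'E'
from h import *
go(.5948,-.2382,.08,1.675)
print(robot.get_obs()["ft_force"],robot.get_obs()["moment"])
E
```

```text
time: 20.65
position: [0.5947, -0.2382, 0.0816]
tool_rot: [0.473, 0.525, -0.525, -0.473]
ft_force: [-0.3, 0.2, -1.3]
grip_width: 0.0424
pos [ 0.5947 -0.2382  0.0816] xdir [-0.104  0.995 -0.   ] ydir [ 0. -0. -1.]
shift mm [-0.   1.6 -0.1]
yaw x now 1.675 turn about y 0.0 rad
[-0.33847343  0.1904533  -1.34321512] [-0.02277689  0.03449329 -0.00516645]
```

```bash
python3 -m creep '[[[0,1,0],0,0.3],[[0,1,0],0,0.3],[[0,1,0],0,0.3],[[0,0.5,0],0,0.3],[[0,0,0],0,0.3]]'
python3 - <<'E'
from h import *
print(robot.get_obs()["ft_force"],robot.get_obs()["moment"],robot.get_obs()["position"])
E
```

```text
time: 21.15
position: [0.5947, -0.2382, 0.0791]
tool_rot: [0.473, 0.525, -0.525, -0.473]
ft_force: [-1.4, 0.6, 5.6]
grip_width: 0.0425
[-1.35199755  0.60037975  5.62553705] [ 0.20166474  0.34406694 -0.02452077] [ 0.59465739 -0.23820448  0.07909175]
```

```bash
python3 -m creep '[[[0,0.5,0],0,0.3],[[0,0,0],0,0.62],[[0,0,0],0,0.62],[[0,0,0],0,0.62],[[0,0,0],0,0.62],[[0,0,0],0,0.62],[[0,0,0],0,0.62]]'; python3 -m creep '[[[0,-10,0],0,0.75],[[0,-20,0],0,0.75],[[0,-30,0],0,0.75],[[0,-30,0],0,0.75],[[0,-30,0],0,0.75],[[0,0,0],0,0.75],[[0,0,0],0,0.75],[[0,0,0],0,0.75]]'
python3 -m creep '[[[0,0,-20],0,0.75],[[0,0,-30],0,0.75],[[0,0,-30],0,0.75],[[0,0,0],0,0.75],[[0,0,0],0,0.75],[[0,0,0],0,0.75],[[0,0,0],0,0.75]]'
python3 - <<'E'
from h import *
snap("wrist","w16"); snap("scene","s16"); snap("top","t16")
x,y=.595,-.239
sh=[(circ(x,y,.09,.022),(0,0,255)),(circ(x,y,.066,.022),(0,255,255)),(circ(x,y,.05,.034),(255,0,255))]
ov("w16",True,sh,215,40,345,160,5.5,"w16o"); crop("s16",170,160,280,260,6,"s16c"); print(robot.get_obs()["ft_force"])
E
```

```text
time: 21.85
position: [0.5945, -0.2381, 0.0774]
tool_rot: [-0.473, -0.525, 0.525, 0.473]
ft_force: [-0.4, -0.0, -0.3]
grip_width: 0.0539
time: 22.65
position: [0.5937, -0.2376, 0.1966]
tool_rot: [-0.472, -0.525, 0.525, 0.474]
ft_force: [0.1, -0.9, -1.5]
grip_width: 0.0652
time: 23.35
position: [0.6728, -0.2298, 0.197]
tool_rot: [-0.473, -0.525, 0.525, 0.474]
ft_force: [-1.1, -0.2, 0.1]
grip_width: 0.0655
[-0.33810509 -0.48109465  1.03363112]
```

View pics/w16o.png

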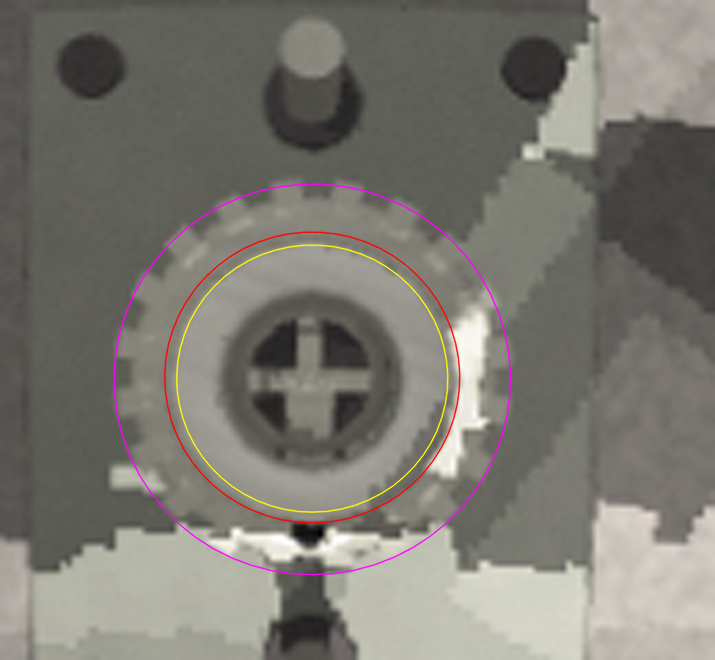

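View pics/s16c.png

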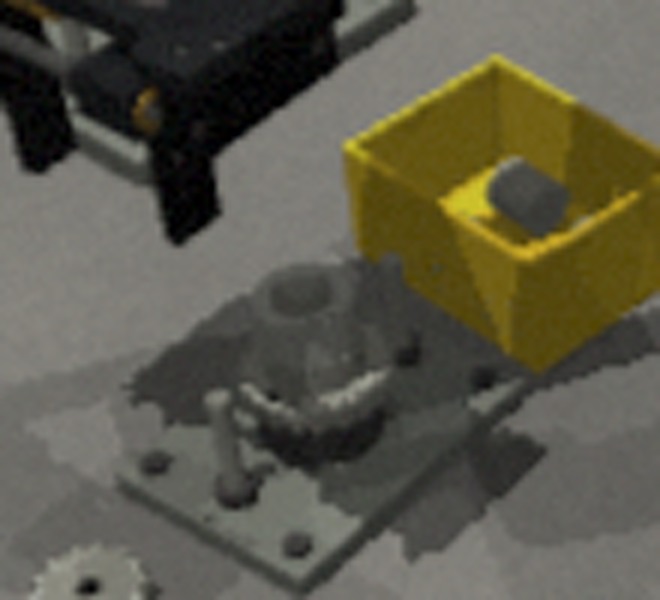

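View pics/t16.png

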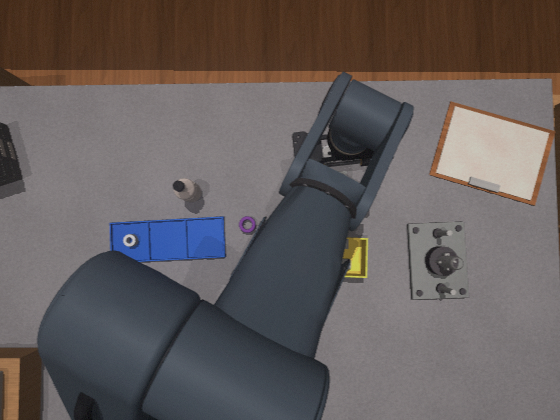

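```bash
python3 - <<'E'
from rig import robot
print(robot.hand_in())
E
```

```text
the job is handed in; nothing more can be done
None
```

I lowered the cog onto the smaller stand with its wide groove on the wide spline, until it met the shoulder. I then slid the fitting sleeve down onto the cog's hub, let go of both, backed the arm clear and handed in at about 23.5 s. No verdict came back.

- **Cog:** it met firm contact with the tool tip at 55.5 mm, which puts its underside at about 40 mm (nominal 40). It passed over the splines with no side force, and the wrist picture shows its mark and wide groove towards the stand's +x.
- **Sleeve:** it met contact with the tool tip at 79 mm, which puts its underside at about 66.5 mm (nominal 66). In the last wrist picture its rings line up with the model, on the shaft axis.
- **Bystanders:** the last pictures show the bottle, narrow sleeve, small gear and yellow bin standing upright, with no visible shift. I judged this by eye, and the arm hid part of the bin and the gear in the top view.
- **Disagreements:** the scene camera's overlay sat several pixels off on the cog, which I put down to its calibration because the wrist camera agreed with the measured contact heights. In the hand, the wrist pictures showed both parts about 0.8 mm off the measured tool centre, so I aimed the placings with that offset.

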